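# Pack specimen cases in the carrier, snug and lock the stop, shut the cover

## Robot

A 6-joint arm with a two-finger parallel gripper is mounted at the origin on the work surface. World frame = base frame: x ahead of the robot, y to its left, z up, the work surface at z = 0. Lengths are in m, angles in rad, forces in N, time in s.
With the tool pointing down it reaches from about 0.375 to 0.9 m from the base axis. Payload 3.1 kg.
Tool frame: the origin (TCP) lies midway between the tips of the shut fingers; the grasp point (between the pads) lies 19 mm behind it; x points along the fingers, y is the direction in which the jaws open and shut, and the axes are right-handed (so a half turn about x gives the same grasp; the last joint's range is limited). The gripper opens to 85 mm and grips with 20 to 120 N. Pads are 22 mm wide; open, the fingers measure 114 mm over their backs; the gripper's body (76 mm by 85 mm) begins 54 mm behind the grasp point. The pads swing forward as they close: fully open they stand 13 mm farther back than shut.
Start: joints at [-1.411, 0.527, 1.433, -0, 1.181, -0.178], TCP at [0.207, -0.59, 0.231] pointing down, gripper open.
Joint ranges: [-3.08, 3.08], [-0.75, 2.2], [0.22, 2.44], [-1.43, 4.57], [0, 2.65], [-2.85, 2.85]. Speed limits (rad/s): [2.79, 2.79, 3.14, 3.14, 3.14, 3.14].

## Interface

Orientations are given as a unit quaternion [x, y, z, w].
In Python, from station import manip gives the robot as it stands.
- The arm moves only by the tool carry_out, never from a script. Its argument "commands" is a list that holds one entry, the list of rows, each a list of 7 numbers: the shift along the tool's x, y, z in units of 25 mm (1.0 is 25 mm), then the turn, a rotation vector about the tool's x, y, z in units of 5 degrees (1.0 is 5 degrees), then the finger opening in mm, from 0 to 85.4. A call has exactly 5 rows; each row is the pose to reach, as a shift and turn from the pose commanded when the call began, along the tool's axes at that moment; what a row does not reach only later rows make up. A row lasts 1/10 s, in which the tool goes at most 50 mm and 8.59 degrees, less where a joint would pass 70% of its speed; a pose out of reach is approached as far as the arm can. A call with a gripper value outside its range is refused whole. The fingers move at their own pace and stop on an object; "force" is the grip in N (left out, the last holds). Time passes only in rows, so rows that repeat a pose let the fingers close, or fill a call up. It gives the time, the measured TCP pose, the force and the opening at its end, in the units of the state.
- manip.sense(): the state, without advancing time (a new reading comes with each control period).
- manip.snapshot(name): name is "scene" or "side" or "wrist"; returns a dict with "image" (400x640x3 uint8, red, green, blue), "fx", "fy", "cx", "cy" (pixels), "k1" (the pictures are not rectified: a ray, as slopes to the right and down, at radius r is drawn at 1 + k1 r^2 times it, then the intrinsics apply), "rvec" (rotation vector, rad) and "tvec" (3), from world to camera coordinates, as OpenCV has them. Camera axes: x right, y down, z forward; pixel columns grow to the right and rows downward; lengths in m; the calibration is good to about 2 mm. A picture is of the moment at which its call begins. There is no depth.
- manip.sign_off(): hands the job in, once; it reports no verdict.
The state is a dict: "t": time; "q": joint angles; "qd": joint speeds; "tau": joint torques, N m; "tcp_pos": TCP position; "tool_rot": TCP orientation; "force": force on the tool from outside, world axes, zero at the start; "ft_torque": the same for the moment, N m; "finger_gap": opening from 0.0 (shut) to 1.0 (fully open).
Only numpy, scipy, OpenCV 4.12 (cv2) and the standard library are available. Lean on these libraries where they do the work, as an engineer would, in place of code of your own. Each camera call takes 0.05 s, during which the arm holds its last target.

## Task

The empty carrier stands with its end stop locked: turn the lock collar back until its rib lies straight across the carriage (unlocked) and slide the stop well back to make room. Stand all the specimen cases from the mat upright on the floor of the carrier, in one row, broad faces together, between the fixed end wall and the sliding end stop, push the stop up until the row is snug with no gaps, and only then turn the collar clockwise all the way to its locked mark. Last, swing the clear cover fully shut over the cases, leaving the bottle, the tape roll and the cup alone throughout.

Things in the scene. Friction and masses are not known exactly. Their poses are not given: they have to be found in the camera images.
- carrier: Grey carrier fixed to the table, long axis its y. Origin on the table, mid channel. Base plate x -55..+95, y -170..+170 mm, top (the cases' floor) z 10 mm. Guide rails along y, inner faces x -32 and +32 mm, 6 mm thick, tops z 20. End wall: inner face y +150, 12 thick, 76 wide, top z 70. Two hinge posts 12 mm square at x +87, y +158 and -48, tops z 88. The -x side faces the robot, yaw up to 0.25 rad.
- wall_foot (a point): Middle of the foot of the end wall's inner face, on the carrier's floor (carrier frame x 0, y +150, z 10 mm); axes as the carrier. The cases lie on its -y side.
- stop (a joint): Slide of the end stop along the carrier's +y, towards the end wall, in m, 0 to 0.150. Clear gap between stop face and end wall = 220 mm minus this value. Stays where it is left (about 5 N of friction, no spring). Starts at 0.05 to 0.14, too far in for the cases; slid back to 0 the gap takes five cases with room to spare. The collar does not hold it physically.
- stop_face (a point): Foot of the stop's front face (towards the cases), on the carrier's floor, mid channel; axes as the carrier. Stop plate 8 mm thick, 60 mm wide, 2 to 50 mm above the floor; behind it (-y) a grey carriage block 56 mm wide reaches to 92 mm behind the face, 2 to 20 mm above the floor. Its flat back end can be pushed.
- collar (a joint): Lock collar on the stop's carriage, about a vertical axis 50 mm behind the stop's face, in rad: 0 unlocked, 1.45 (end of its turn) locked; grows clockwise seen from above; light friction, stays where left. It starts locked, at 1.3 to 1.45.
- collar_grip (a point): On the collar's axis, 54 mm above the floor: where to grip its rib. Collar: steel disc 48 mm across, top 32 mm above the floor, and on it an upright black rib 46 long, 14 thick, 30 mm high. The point's x runs along the rib: along the carrier's x at joint 0, along its -y at a quarter turn. A white line on one end of the rib points at the black mark on the carriage's rear when locked.
- cover (a joint): Hinge of the clear cover, in rad: 0 shut (level over the row of cases), grows as it opens; starts at 1.45 to 1.8 (about upright). The stiff hinge holds it at any angle; about 3 N at its free edge moves it. Pushed from its back (the side away from the robot) it swings towards the robot and down.
- cover_hinge (a point): Middle of the cover's hinge line, 84 mm above the table on the far side of the carrier (carrier frame x +87, y +55 mm). The hinge line runs along the carrier's y. The point's axes are the carrier's when the cover is shut and tip with it.
- cover_edge (a point): On the outer face of the cover, middle of its free edge bar, 130 mm from the hinge line. The cover is a clear panel 135 mm by 200 mm (along the hinge), 4 mm thick; edge bar aluminium, 10 mm wide, 8 mm thick. Shut, its underside is 8 mm above the tops of the cases.
- mat: Grey plastic mat 250 x 290 x 3 mm fixed on the table, on which the cases stand at the start. Origin: centre of its underside.
- case0: Specimen case: closed plastic box, grey with white upper part, 56 mm wide (its x), 36 thick (its y), 64 tall (z), about 130 g, weighted foot. Origin: centre of its underside. All cases are alike and either broad side may face the stop. In the carrier its 56 mm width lies across the channel, its 36 mm along the row. Three to five are present.
- case1: Specimen case: closed plastic box, grey with white upper part, 56 mm wide (its x), 36 thick (its y), 64 tall (z), about 130 g, weighted foot. Origin: centre of its underside. All cases are alike and either broad side may face the stop. In the carrier its 56 mm width lies across the channel, its 36 mm along the row. Three to five are present.
- case2: Specimen case: closed plastic box, grey with white upper part, 56 mm wide (its x), 36 thick (its y), 64 tall (z), about 130 g, weighted foot. Origin: centre of its underside. All cases are alike and either broad side may face the stop. In the carrier its 56 mm width lies across the channel, its 36 mm along the row. Three to five are present.
- case3: Specimen case: closed plastic box, grey with white upper part, 56 mm wide (its x), 36 thick (its y), 64 tall (z), about 130 g, weighted foot. Origin: centre of its underside. All cases are alike and either broad side may face the stop. In the carrier its 56 mm width lies across the channel, its 36 mm along the row. Three to five are present.
- case4: Specimen case: closed plastic box, grey with white upper part, 56 mm wide (its x), 36 thick (its y), 64 tall (z), about 130 g, weighted foot. Origin: centre of its underside. All cases are alike and either broad side may face the stop. In the carrier its 56 mm width lies across the channel, its 36 mm along the row. Three to five are present.
- gel_bottle: Bystander: clear bottle 56 mm across, 150 mm tall; origin at the centre of its underside.
- tape_roll: Bystander: tape roll lying flat, 90 mm across, 24 mm high; origin at the centre of its underside.
- cup: Bystander: grey cup 72 mm across the rim, 90 mm tall; origin at the centre of its underside.
Things that resemble listed ones, but are neither listed nor needed, are in the scene too. Leave any black or green look-alike of the case0 alone.

How it is judged:
On the way, in this order (a step that is already met when the one before it is completed fails the run):
1. the collar is turned back to unlocked (rib across the carriage) (value of joint collar below 0.25 rad), for 0.2 s.
2. all cases stand in the carrier in one row, snug between the end wall and the stop (x of case0 in the frame of wall_foot between -0.01 and 0.01 m and z of case0 in the frame of wall_foot between -0.005 and 0.005 m and angle between each of case0, case1, case2, case3, case4's own z axis and vertical below 0.1 rad and linear speed of each of case0, case1, case2, case3, case4 below 0.02 m/s and x of case1 in the frame of wall_foot between -0.01 and 0.01 m and z of case1 in the frame of wall_foot between -0.005 and 0.005 m and x of case2 in the frame of wall_foot between -0.01 and 0.01 m and z of case2 in the frame of wall_foot between -0.005 and 0.005 m and x of case3 in the frame of wall_foot between -0.01 and 0.01 m and z of case3 in the frame of wall_foot between -0.005 and 0.005 m and x of case4 in the frame of wall_foot between -0.01 and 0.01 m and z of case4 in the frame of wall_foot between -0.005 and 0.005 m and (y of case0 in the frame of wall_foot between -0.025 and -0.013 m or y of case1 in the frame of wall_foot between -0.025 and -0.013 m or y of case2 in the frame of wall_foot between -0.025 and -0.013 m or y of case3 in the frame of wall_foot between -0.025 and -0.013 m or y of case4 in the frame of wall_foot between -0.025 and -0.013 m) and (y of case0 in the frame of wall_foot between -0.061 and -0.049 m or y of case1 in the frame of wall_foot between -0.061 and -0.049 m or y of case2 in the frame of wall_foot between -0.061 and -0.049 m or y of case3 in the frame of wall_foot between -0.061 and -0.049 m or y of case4 in the frame of wall_foot between -0.061 and -0.049 m) and (y of case0 in the frame of wall_foot between -0.097 and -0.085 m or y of case1 in the frame of wall_foot between -0.097 and -0.085 m or y of case2 in the frame of wall_foot between -0.097 and -0.085 m or y of case3 in the frame of wall_foot between -0.097 and -0.085 m or y of case4 in the frame of wall_foot between -0.097 and -0.085 m) and (value of joint stop above 0.106 m or ((y of case0 in the frame of wall_foot between -0.133 and -0.121 m or y of case1 in the frame of wall_foot between -0.133 and -0.121 m or y of case2 in the frame of wall_foot between -0.133 and -0.121 m or y of case3 in the frame of wall_foot between -0.133 and -0.121 m or y of case4 in the frame of wall_foot between -0.133 and -0.121 m) and value of joint stop above 0.07 m) or ((y of case0 in the frame of wall_foot between -0.133 and -0.121 m or y of case1 in the frame of wall_foot between -0.133 and -0.121 m or y of case2 in the frame of wall_foot between -0.133 and -0.121 m or y of case3 in the frame of wall_foot between -0.133 and -0.121 m or y of case4 in the frame of wall_foot between -0.133 and -0.121 m) and (y of case0 in the frame of wall_foot between -0.169 and -0.157 m or y of case1 in the frame of wall_foot between -0.169 and -0.157 m or y of case2 in the frame of wall_foot between -0.169 and -0.157 m or y of case3 in the frame of wall_foot between -0.169 and -0.157 m or y of case4 in the frame of wall_foot between -0.169 and -0.157 m) and value of joint stop above 0.034 m))), for 0.2 s.
3. then the collar is turned to its locked mark (value of joint collar above 1.25 rad), for 0.2 s.
4. then the cover is shut (value of joint collar above 1.25 rad and value of joint cover below 0.06 rad), for 0.2 s.
At the end, for the whole second after the job is handed in: Every case stands upright (0.10 rad) at rest on the floor between the rails, one in each 36 mm place from the end wall (within 5 mm, 7 mm away from the wall), stop leaving at most 6 mm total slack; collar over 1.25 rad; cover within 0.06 rad of shut (all of step 2 and all of step 4); the robot touches nothing.
It fails at once if a bystander is knocked over or shifted by more than 3 cm (distance of any of gel_bottle, tape_roll, cup from where it was at the start of the episode above 0.03 m or angle between any of gel_bottle, tape_roll, cup's own z axis and vertical above 0.5 rad).
Of case0, case1, case2, case3, case4 only 3 to 5 are there at a start; the rules pass over those that are not, and their reading is None.
At some moment in a run one of case0, case1, case2, case3, case4 may be knocked a few centimetres aside while the robot is not near it.
Once in a run the grip may slacken for a moment while it holds something.
It also fails if it takes over 210 s, if anything falls off the work surface, if the arm or the gripper's body presses on something with over 40 N, if the wrist force passes 120 N, or if a joint passes its speed limit or range.

## Working session

There is one attempt and no reset: what is moved stays moved. The work goes in short steps, Python scripts to look and compute and a tool call to move; the robot and the scene stay as the last step left them, time stands still between calls to the robot, and variables do not carry over. Pictures are saved under pics/ and viewed, and the job is handed in when it is done.

Besides the shell and the picture viewer there is one more tool, called after "Request:" as name([rows], argument=value, ...), one row to a line, values as JSON. carry_out: Moves the arm, as the interface text tells. Its arguments: {"type":"object","properties":{"commands":{"type":"array"},"force":{"type":"number"}},"required":["commands"]}

```bash
ls -la; mkdir -p pics
python3 - <<'E'
from station import manip
import cv2
print(manip.sense())
for n in ["scene","side","wrist"]:
    s=manip.snapshot(n)
    cv2.imwrite(f"pics/{n}0.png",s["image"][:,:,::-1])
    print(n,{k:v for k,v in s.items() if k!="image"})
E
```

```text
total 12
drwxr-xr-x  3 agent agent 4096 Dec  6 08:36 .
drwxr-xr-x 23 root  root  4096 Dec  6 08:36 ..
drwxr-xr-x  2 agent agent 4096 Dec  6 08:36 pics
{'t': 0.0, 'q': array([-1.41152289e+00,  5.28493830e-01,  1.43389886e+00, -2.24754563e-05,
        1.18141659e+00, -1.78476040e-01]), 'qd': array([ 7.16363899e-04,  1.57416115e-05,  5.36832416e-04, -9.99222318e-04,
       -2.24554681e-03,  1.25200502e-03]), 'tau': array([ 7.94629086e-04, -4.42342722e+01, -1.78023058e+01, -1.41353648e-04,
        8.62613611e-03,  3.33668154e-06]), 'tcp_pos': array([ 0.20702259, -0.58895279,  0.23031773]), 'tool_rot': array([ 0.69704709,  0.11963234, -0.69704673,  0.11806488]), 'force': array([0.73379909, 0.61876155, 0.26637142]), 'ft_torque': array([-0.02054343, -0.03318316,  0.01662144]), 'finger_gap': 1.0027133184380537}
scene {'fx': 427.45182797716734, 'fy': 427.45182797716734, 'cx': 318.47137614470535, 'cy': 201.2237025353672, 'k1': -0.047223583248675906, 'rvec': array([ 2.13268395,  0.5518436 , -0.27423085]), 'tvec': array([-0.49252117, -0.05746591,  1.25693609])}
side {'fx': 394.50962170753655, 'fy': 394.50962170753655, 'cx': 314.5645773755922, 'cy': 198.38967359922867, 'k1': -0.027272800645785137, 'rvec': array([ 0.24589078, -2.81307977,  1.22034154]), 'tvec': array([0.53243403, 0.08068032, 1.27797835])}
wrist {'fx': 299.91447803481475, 'fy': 299.91447803481475, 'cx': 320.96891185596934, 'cy': 201.8445534199477, 'k1': -0.03619994163914739, 'rvec': array([-2.36360352,  1.67398849,  0.24580452]), 'tvec': array([-0.62518942, -0.03669826,  0.37817673])}
```

View pics/scene0.png

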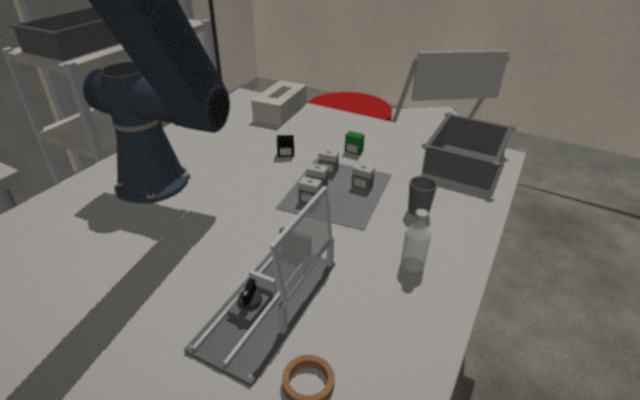

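View pics/side0.png

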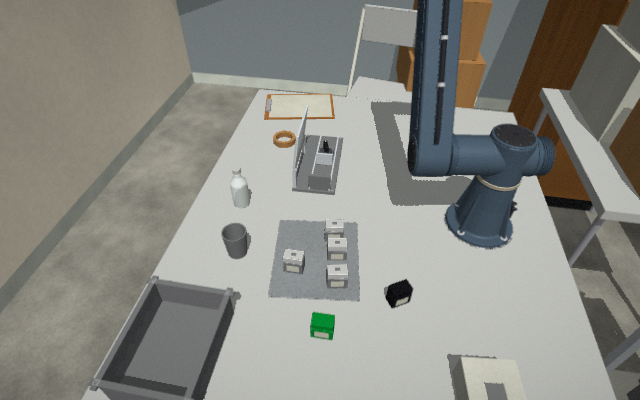

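View pics/wrist0.png

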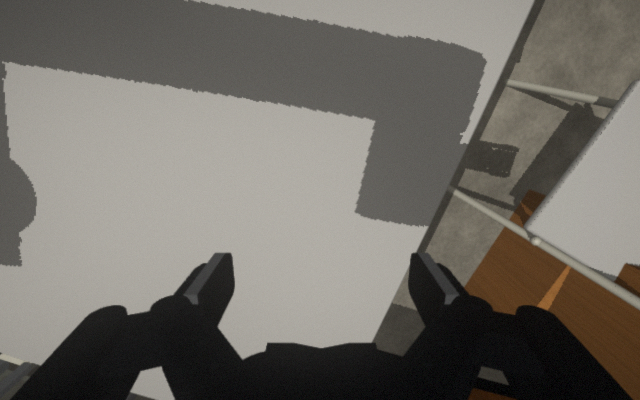

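```bash
cat > h.py <<'E'
import numpy as np, cv2
from scipy.spatial.transform import Rotation as R
from station import manip
def K(s): return np.array([[s["fx"],0,s["cx"]],[0,s["fy"],s["cy"]],[0,0,1.]])
def snap(n,save=None):
    s=manip.snapshot(n)
    s["R"]=cv2.Rodrigues(np.array(s["rvec"],float))[0]; s["t"]=np.array(s["tvec"],float)
    if save: cv2.imwrite(f"pics/{save}.png",s["image"][:,:,::-1])
    return s
def rays(s,px):
    px=np.asarray(px,float).reshape(-1,1,2)
    u=cv2.undistortPoints(px,K(s),np.array([s["k1"],0,0,0,0.])).reshape(-1,2)
    d=np.c_[u,np.ones(len(u))]@s["R"]
    return -s["R"].T@s["t"], d/np.linalg.norm(d,axis=1,keepdims=True)
def onplane(s,px,z):
    c,d=rays(s,px); return c+d*((z-c[2])/d[:,2])[:,None]
def proj(s,P):
    return cv2.projectPoints(np.asarray(P,float).reshape(-1,3),cv2.Rodrigues(s["R"])[0],s["t"],K(s),np.array([s["k1"],0,0,0,0.]))[0].reshape(-1,2)
def tri(s1,p1,s2,p2):
    c1,d1=rays(s1,[p1]);c2,d2=rays(s2,[p2]);d1=d1[0];d2=d2[0]
    A=np.c_[d1,-d2];x=np.linalg.lstsq(A,c2-c1,rcond=None)[0]
    a=c1+x[0]*d1;b=c2+x[1]*d2
    return (a+b)/2,np.linalg.norm(a-b)
def crop(s,x0,y0,x1,y1,k,save):
    im=s["image"][y0:y1,x0:x1,::-1]
    cv2.imwrite(f"pics/{save}.png",cv2.resize(im,None,fx=k,fy=k,interpolation=cv2.INTER_CUBIC))
E
python3 - <<'E'
from h import *
s=snap("scene"); crop(s,180,170,350,390,3.3 and 2.7,"sc_car"); crop(s,270,120,400,230,5,"sc_cases")
s=snap("side"); crop(s,260,90,360,210,5,"si_car"); crop(s,255,205,375,310,5,"si_cases")
E
```

```text
(no output)
```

View pics/sc_car.png

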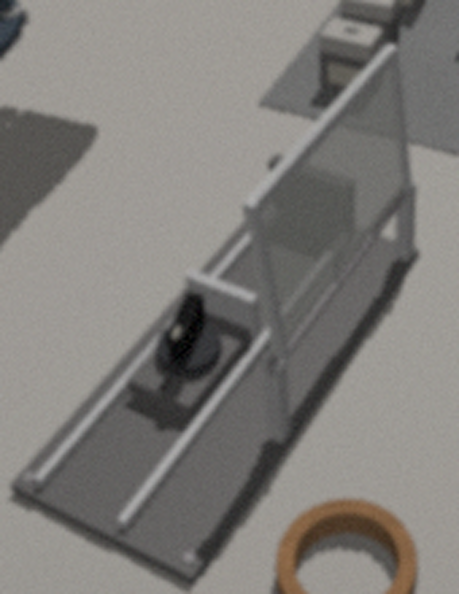

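View pics/si_car.png

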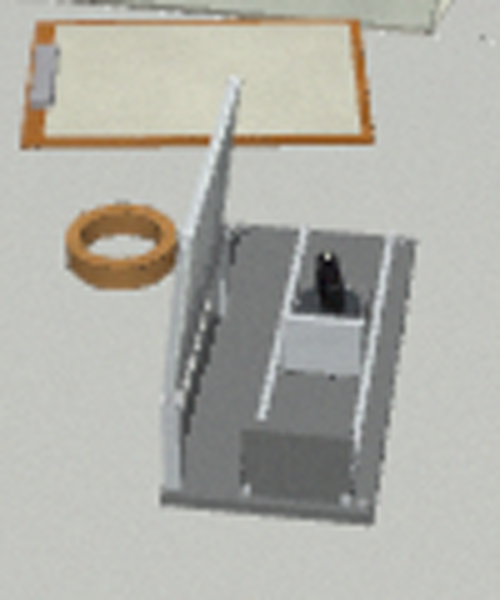

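View pics/sc_cases.png

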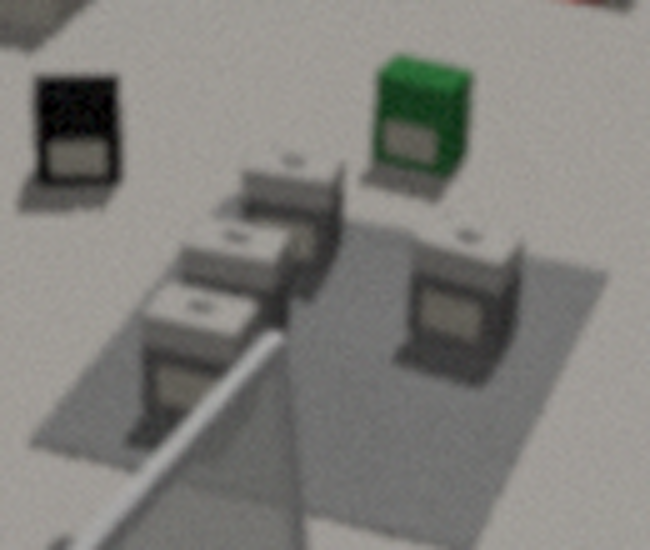

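View pics/si_cases.png

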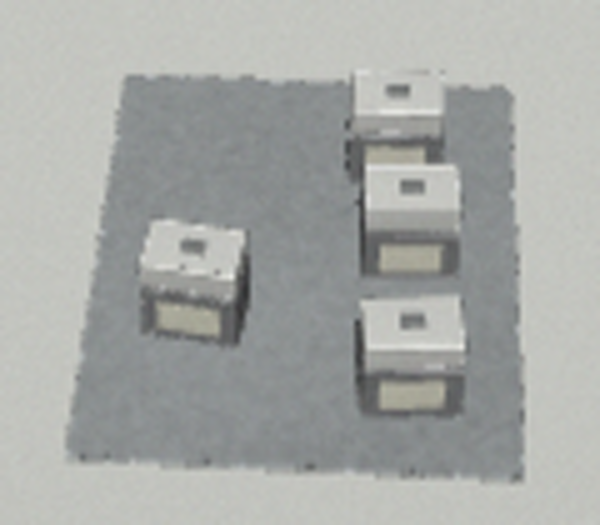

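Run:
```python
from h import *
np.set_printoptions(precision=4,suppress=True)
s=snap("scene"); d=snap("side")
a=onplane(s,[(185.2,351.5),(251.5,385.6),(333.7,265.6)],.01)
b=onplane(d,[(343.2,138),(306.4,135.6),(292.4,188.4),(334.4,192)],.01)
print(a);print(b)
# cap tops
def c(x,y): return (255+x/5,205+y/5)
P=onplane(d,[c(398,90),c(412,187),c(413,321),c(193,246)],.067);print(P)
def e(x,y): return (270+x/5,120+y/5)
print(onplane(s,[e(201,307),e(237,237),e(293,160),e(470,237)],.067))
# mat
print(onplane(d,[c(125,75),c(513,88),c(524,480),c(68,460)],.003))
# case top corners
for q in ([(355,70),(445,72),(442,118),(355,117)],[(365,165),(460,165),(460,212),(365,210)],[(362,297),(463,295),(466,350),(362,348)],[(150,220),(245,228),(238,278),(140,268)]):
    P=onplane(d,[c(*x) for x in q],.067);print(P[:,:2].round(3).tolist(),P.mean(0)[:2])
```

```text
[[ 0.4994 -0.3936  0.01  ]
 [ 0.6452 -0.3889  0.01  ]
 [ 0.6339 -0.0597  0.01  ]]
[[ 0.4895 -0.3885  0.01  ]
 [ 0.6407 -0.3788  0.01  ]
 [ 0.628  -0.049   0.01  ]
 [ 0.4804 -0.0563  0.01  ]]
[[0.4545 0.1438 0.067 ]
 [0.4363 0.218  0.067 ]
 [0.4235 0.3115 0.067 ]
 [0.5507 0.2819 0.067 ]]
[[0.4585 0.1414 0.067 ]
 [0.4402 0.2144 0.067 ]
 [0.4262 0.3089 0.067 ]
 [0.5543 0.2791 0.067 ]]
[[0.6368 0.1014 0.003 ]
 [0.3873 0.0688 0.003 ]
 [0.3541 0.358  0.003 ]
 [0.5995 0.3887 0.003 ]]
[[0.483, 0.132], [0.429, 0.124], [0.426, 0.162], [0.477, 0.17]] [0.4534 0.1469]
[[0.465, 0.206], [0.411, 0.197], [0.407, 0.232], [0.46, 0.24]] [0.436  0.2185]
[[0.453, 0.3], [0.399, 0.289], [0.393, 0.325], [0.448, 0.334]] [0.4232 0.3122]
[[0.579, 0.268], [0.525, 0.264], [0.522, 0.299], [0.576, 0.302]] [0.5503 0.2834]
```

```bash
cat >> h.py <<'E'
np.set_printoptions(precision=4,suppress=True)
def tool():
    st=manip.sense(); return np.array(st["tcp_pos"]),R.from_quat(st["tool_rot"]).as_matrix(),st
def down(yaw):
    "tool x down, tool y (jaw axis) at angle yaw in world"
    y=np.array([np.cos(yaw),np.sin(yaw),0]);x=np.array([0,0,-1.]);return np.c_[x,y,np.cross(x,y)]
def plan(p,Rt=None):
    "shift/turn from present pose, in units"
    p0,R0,st=tool(); Rt=R0 if Rt is None else Rt
    sh=R0.T@(np.array(p)-p0)/.025; tr=np.degrees(R.from_matrix(R0.T@Rt).as_rotvec())/5
    print("t %.1f tcp"%st["t"],p0,"yaw",np.degrees(np.arctan2(R0[1,1],R0[0,1])).round(2),"gap",round(st["finger_gap"],3),"F",np.array(st["force"]).round(1))
    print("shift",sh.round(3),"turn",tr.round(3),"q",np.array(st["q"]).round(2))
    return sh,tr
E
python3 - <<'E'
from h import *
p,Rt,st=tool(); print(Rt)
w=snap("wrist"); c=-w["R"].T@w["t"]; print("cam in tool",Rt.T@(c-p)); print("cam axes in tool (cols x,y,z)\n",Rt.T@w["R"].T)
E
```

```text
[[-0.0001  0.3314 -0.9435]
 [ 0.0005 -0.9435 -0.3314]
 [-1.     -0.0005 -0.0001]]
cam in tool [-0.1415  0.0011 -0.0728]
cam axes in tool (cols x,y,z)
 [[-0.0003 -0.2856  0.9584]
 [ 1.      0.0002  0.0003]
 [-0.0003  0.9584  0.2856]]
```

Run:
```python
from h import *
plan([.53,-.25,.34],down(np.radians(10)))
```

```text
t 0.4 tcp [ 0.2071 -0.5896  0.2312] yaw -70.65 gap 0.997 F [-0.9  0.6  0.5]
shift [ -4.35   -8.537 -16.686] turn [-16.13   -0.003   0.002] q [-1.41  0.53  1.43  0.    1.18 -0.18]
```

Request:
carry_out([
  [[-0.8,-1,-2,-1.6,0,0,40],[-1.6,-2,-3.9,-3.2,0,0,40],[-2.4,-3,-5.8,-4.8,0,0,40],[-3.2,-4,-7.6,-6.4,0,0,40],[-4,-4.7,-9.2,-8,0,0,40]],
])

```text
t: 0.9
tcp_pos: [0.3683, -0.4182, 0.3212]
tool_rot: [0.613, 0.352, -0.613, 0.351]
force: [0.5, -1.1, -0.2]
finger_gap: 0.471
```

Run:
```python
from h import *
plan([.53,-.25,.34],down(np.radians(10)))
```

```text
t 0.9 tcp [ 0.3683 -0.4182  0.3212] yaw -30.34 gap 0.471 F [ 0.5 -1.1 -0.2]
shift [-0.75   2.182 -9.074] turn [-8.067 -0.008  0.005] q [-1.05  0.34  1.49  0.    1.31 -0.52]
```

Request:
carry_out([
  [[-0.2,0.4,-1.8,-1.6,0,0,40],[-0.3,0.8,-3.6,-3.2,0,0,40],[-0.4,1.2,-5.4,-4.8,0,0,40],[-0.5,1.6,-7,-6.4,0,0,40],[-0.5,2,-8,-8,0,0,40]],
])

```text
t: 1.4
tcp_pos: [0.5142, -0.2708, 0.3338]
tool_rot: [0.456, 0.541, -0.455, 0.541]
force: [0.7, -0.6, -0.1]
finger_gap: 0.464
```

Request:
carry_out([
  [[0,0,0,0,0,0,40],[0,0,0,0,0,0,40],[0,0,0,0,0,0,40],[0,0,0,0,0,0,40],[0,0,0,0,0,0,40]],
])

```text
t: 1.9
tcp_pos: [0.5118, -0.2745, 0.3331]
tool_rot: [0.458, 0.539, -0.458, 0.539]
force: [0.2, -0.4, -0.3]
finger_gap: 0.468
```

Run:
```python
from h import *
plan([.53,-.25,.34],down(np.radians(10)))
w=snap("wrist","w1")
```

```text
t 1.9 tcp [ 0.5118 -0.2745  0.3331] yaw 9.23 gap 0.468 F [ 0.2 -0.4 -0.3]
shift [-0.275  0.874 -0.849] turn [-0.155 -0.     0.002] q [-0.68  0.37  1.41 -0.    1.36 -0.85]
```

View pics/w1.png

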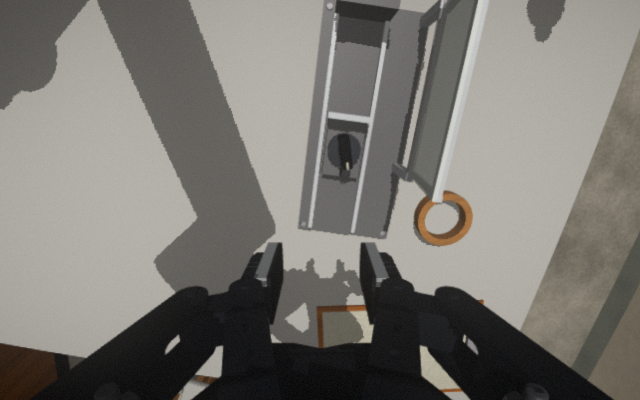

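Run:
```python
from h import *
w=snap("wrist"); crop(w,290,0,420,125,5,"w1a"); crop(w,290,110,420,245,5,"w1b")
```

```text
(no output)
```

View pics/w1a.png

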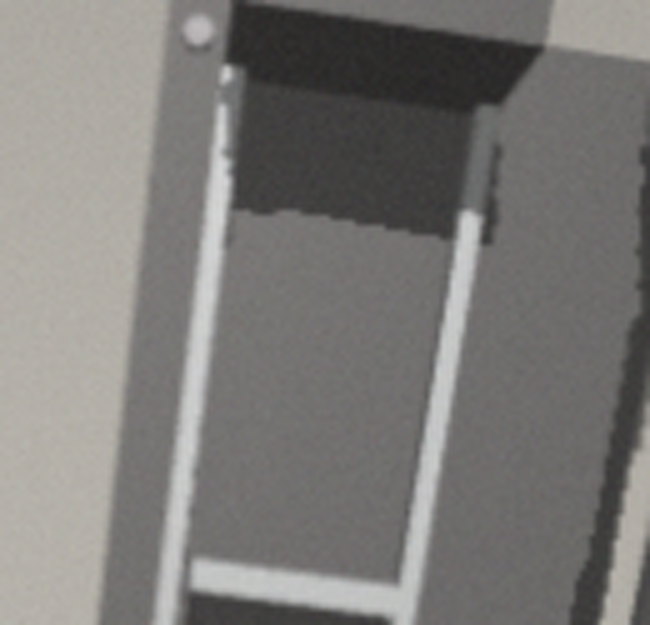

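View pics/w1b.png

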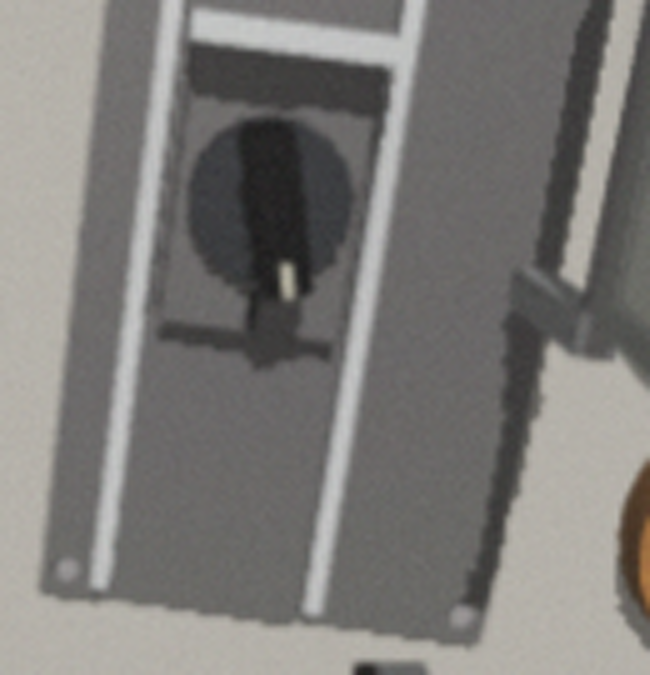

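Run:
```python
from h import *
w=snap("wrist")
A=lambda x,y:(290+x/5,y/5); B=lambda x,y:(290+x/5,110+y/5)
print("base -y",onplane(w,[B(40,590),B(475,638)],.01))
print("wall foot",onplane(w,[A(243,78),A(480,104)],.01),"wall top",onplane(w,[A(232,5),A(545,45)],.07))
L=onplane(w,[B(102,590),B(168,20),A(228,80)],.02);Q=onplane(w,[B(314,612),B(412,20),A(470,215)],.02);print("rails",L,Q)
for X in(L,Q):
    v=X[-1]-X[0];print("yaw",np.degrees(np.arctan2(-v[0],v[1])))
print("stop top front",onplane(w,[A(192,560),A(408,587)],.06),"back",onplane(w,[A(192,590),A(408,617)],.06))
r=onplane(w,[B(268,122),B(286,292)],.072);print("rib",r); v=r[1]-r[0];print(np.degrees(np.arctan2(v[1],v[0])),np.linalg.norm(v), r.mean(0))
print("disc",onplane(w,[B(270,207)],.042))
```

```text
base -y [[ 0.493  -0.3913  0.01  ]
 [ 0.6397 -0.385   0.01  ]]
wall foot [[ 0.5041 -0.0717  0.01  ]
 [ 0.5701 -0.0671  0.01  ]] wall top [[ 0.4983 -0.0736  0.07  ]
 [ 0.5738 -0.0694  0.07  ]]
rails [[ 0.513  -0.384   0.02  ]
 [ 0.5051 -0.2049  0.02  ]
 [ 0.5001 -0.0756  0.02  ]] [[ 0.5826 -0.3805  0.02  ]
 [ 0.5754 -0.1933  0.02  ]
 [ 0.5718 -0.0976  0.02  ]]
yaw 2.404393884977564
yaw 2.1730914281535405
stop top front [[ 0.5106 -0.2012  0.06  ]
 [ 0.5687 -0.1986  0.06  ]] back [[ 0.5118 -0.2088  0.06  ]
 [ 0.5703 -0.2063  0.06  ]]
rib [[ 0.5348 -0.226   0.072 ]
 [ 0.5478 -0.2697  0.072 ]]
-73.38438003860013 0.04560547775541206 [ 0.5413 -0.2478  0.072 ]
disc [[ 0.5422 -0.2511  0.042 ]]
```

Run:
```python
from h import *
plan([.542,-.249,.11],down(np.radians(16.6)))
```

```text
t 2.0 tcp [ 0.5122 -0.2741  0.3331] yaw 9.28 gap 0.466 F [-0.3 -0.1 -0.1]
shift [ 8.926  1.341 -0.799] turn [-1.464  0.     0.   ] q [-0.68  0.37  1.41 -0.    1.36 -0.85]
```

Request:
carry_out([
  [[1.8,0.4,-0.2,-0.4,0,0,40],[3.6,0.8,-0.4,-0.8,0,0,40],[5.4,1.2,-0.7,-1.2,0,0,40],[7.2,1.34,-0.8,-1.46,0,0,40],[8.9,1.34,-0.8,-1.46,0,0,40]],
])

```text
t: 2.55
tcp_pos: [0.5427, -0.248, 0.109]
tool_rot: [0.422, 0.567, -0.422, 0.567]
force: [0.2, 0.5, -1.4]
finger_gap: 0.467
```

Request:
carry_out([
  [[0,0,0,0,0,0,40],[0,0,0,0,0,0,40],[0,0,0,0,0,0,40],[0,0,0,0,0,0,40],[0,0,0,0,0,0,40]],
])

```text
t: 3.05
tcp_pos: [0.5434, -0.2492, 0.1129]
tool_rot: [0.422, 0.566, -0.422, 0.569]
force: [0.6, 1.2, -0.6]
finger_gap: 0.472
```

Run:
```python
from h import *
w=snap("wrist","w2")
plan([.542,-.249,.047],down(np.radians(16.6)))
```

```text
t 3.1 tcp [ 0.5432 -0.249   0.1125] yaw 16.65 gap 0.469 F [ 0.2 -0.5 -0.7]
shift [ 2.621 -0.05  -0.022] turn [ 0.009  0.032 -0.025] q [-0.62  0.64  1.61 -0.    0.89 -0.91]
```

View pics/w2.png

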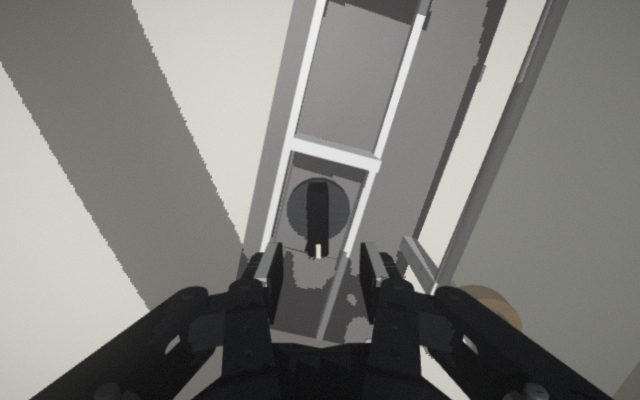

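Request:
carry_out([
  [[1,-0.05,0,0,0,0,40],[2,-0.05,0,0,0,0,40],[2.6,-0.05,0,0,0,0,40],[2.6,-0.05,0,0,0,0,40],[2.6,-0.05,0,0,0,0,40]],
])

```text
t: 3.6
tcp_pos: [0.5415, -0.2489, 0.046]
tool_rot: [0.422, 0.567, -0.422, 0.567]
force: [-0.0, 0.9, -0.0]
finger_gap: 0.465
```

Request:
carry_out([
  [[0,0,0,0,0,0,5],[0,0,0,0,0,0,5],[0,0,0,0,0,0,5],[0,0,0,0,0,0,5],[0,0,0,0,0,0,5]],
], force=40)

```text
t: 4.1
tcp_pos: [0.5414, -0.2493, 0.0469]
tool_rot: [0.422, 0.567, -0.422, 0.568]
force: [-2.3, -0.9, 6.0]
finger_gap: 0.156
```

Run:
```python
from h import *
plan([.542,-.249,.047],down(np.radians(92.2)))
```

```text
t 4.1 tcp [ 0.5414 -0.2493  0.0469] yaw 16.68 gap 0.156 F [-2.3 -0.9  6. ]
shift [-0.003  0.026 -0.006] turn [-15.104   0.02    0.007] q [-0.62  0.74  1.64 -0.    0.76 -0.91]
```

Request:
carry_out([
  [[0,0,0,-1.5,0,0,5],[0,0,0,-3,0,0,5],[0,0,0,-4.5,0,0,5],[0,0,0,-6,0,0,5],[0,0,0,-7.5,0,0,5]],
])

```text
t: 4.6
tcp_pos: [0.542, -0.2489, 0.0469]
tool_rot: [0.216, 0.672, -0.216, 0.674]
force: [0.7, 1.4, 5.6]
finger_gap: 0.154
```

Request:
carry_out([
  [[0,0,0,-1.5,0,0,5],[0,0,0,-3,0,0,5],[0,0,0,-4.5,0,0,5],[0,0,0,-6,0,0,5],[0,0,0,-7.5,0,0,5]],
])

```text
t: 5.1
tcp_pos: [0.5421, -0.2482, 0.0469]
tool_rot: [-0.012, 0.706, 0.012, 0.708]
force: [0.2, 2.5, 6.1]
finger_gap: 0.156
```

Request:
carry_out([
  [[0,0,0,0,0,0,5],[0,0,0,0,0,0,5],[0,0,0,0,0,0,5],[0,0,0,0,0,0,5],[0,0,0,0,0,0,5]],
])

```text
t: 5.6
tcp_pos: [0.5422, -0.2482, 0.0469]
tool_rot: [-0.01, 0.706, 0.01, 0.708]
force: [0.2, 2.1, 6.7]
finger_gap: 0.16
```

Run:
```python
from h import *
w=snap("wrist","w3")
u=np.array([-.0384,.9993,0])
p,_,_=tool()
plan(p-u*.080,down(np.radians(92.2)))
```

```text
t 5.7 tcp [ 0.5421 -0.2482  0.0469] yaw 91.63 gap 0.157 F [1.3 2.2 6.2]
shift [-0.    -3.2    0.032] turn [-0.115  0.026 -0.002] q [-0.62  0.74  1.64  0.    0.76 -2.22]
```

View pics/w3.png

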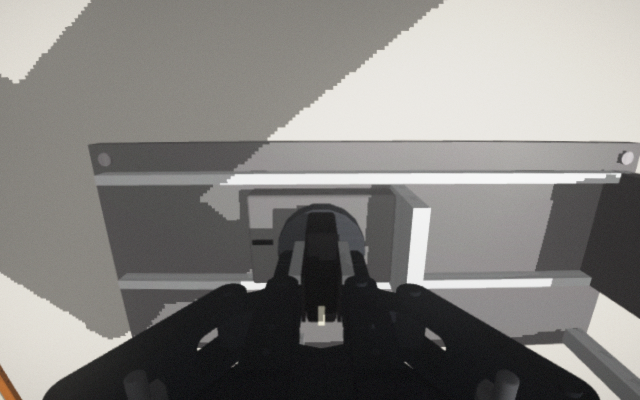

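Request:
carry_out([
  [[0,-0.4,0,0,0,0,5],[0,-0.9,0,0,0,0,5],[0,-1.5,0,0,0,0,5],[0,-2.1,0.02,0,0,0,5],[0,-2.7,0.03,0,0,0,5]],
])

```text
t: 6.15
tcp_pos: [0.5443, -0.3143, 0.0469]
tool_rot: [-0.009, 0.707, 0.011, 0.707]
force: [-0.6, 5.4, 7.9]
finger_gap: 0.151
```

Request:
carry_out([
  [[0,-0.4,0,0,0,0,5],[0,-0.5,0,0,0,0,5],[0,-0.5,0,0,0,0,5],[0,-0.5,0,0,0,0,5],[0,-0.5,0,0,0,0,5]],
])

```text
t: 6.65
tcp_pos: [0.5448, -0.3283, 0.0469]
tool_rot: [-0.01, 0.707, 0.01, 0.708]
force: [-1.0, 2.1, 5.7]
finger_gap: 0.155
```

Request:
carry_out([
  [[0,0,0,0,0,0,35],[0,0,0,0,0,0,35],[0,0,0,0,0,0,35],[-1,0,0,0,0,0,35],[-2.5,0,0,0,0,0,35]],
])

```text
t: 7.15
tcp_pos: [0.5425, -0.3273, 0.1059]
tool_rot: [-0.009, 0.709, 0.012, 0.705]
force: [-0.1, -0.2, 0.2]
finger_gap: 0.412
```

Run:
```python
from h import *
plan([.44,.12,.23],down(np.radians(8)))
d=snap("side","si1");crop(d,260,90,375,310,2.6,"si1c")
w=snap("wrist","w4")
```

```text
t 7.2 tcp [ 0.5425 -0.3273  0.1059] yaw 91.64 gap 0.412 F [-0.1 -0.2  0.2]
shift [-4.863 18.026 -3.611] turn [16.728 -0.084 -0.002] q [-0.72  0.7   1.51  0.    0.95 -2.32]
```

View pics/si1c.png

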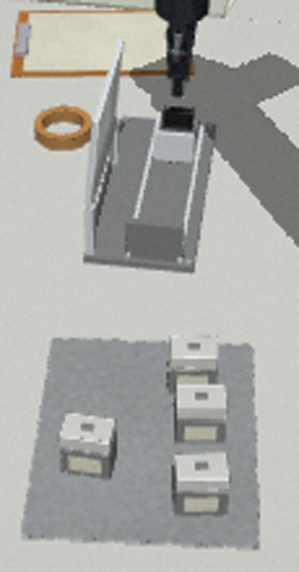

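View pics/w4.png

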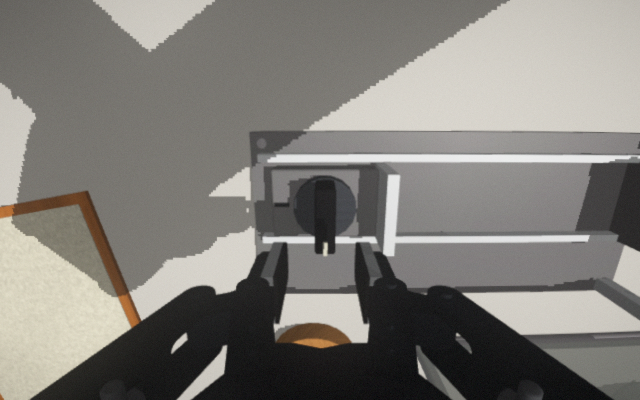

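Request:
carry_out([
  [[-1.8,0.5,-0.2,0,0,0,80],[-3.6,1.2,-0.5,1.5,0,0,80],[-5.2,2.5,-0.9,3,0,0,80],[-6.8,4,-1.3,4.5,0,0,80],[-8,5.6,-1.7,6,0,0,80]],
])

```text
t: 7.75
tcp_pos: [0.4996, -0.1965, 0.304]
tool_rot: [0.175, 0.684, -0.176, 0.686]
force: [0.8, 0.8, 0.7]
finger_gap: 0.939
```

Run:
```python
from h import *
plan([.46,.13,.34],down(np.radians(8)))
```

```text
t 7.8 tcp [ 0.4996 -0.1965  0.304 ] yaw 61.27 gap 0.939 F [0.8 0.8 0.7]
shift [-1.453 10.692 -7.663] turn [10.654  0.018 -0.008] q [-0.58  0.33  1.56  0.    1.25 -1.65]
```

Request:
carry_out([
  [[-0.3,1.5,-1.1,1.6,0,0,80],[-0.6,3,-2.2,3.2,0,0,80],[-0.9,4.5,-3.3,4.8,0,0,80],[-1.2,6,-4.3,6.4,0,0,80],[-1.2,7.5,-5.4,8,0,0,80]],
])

```text
t: 8.25
tcp_pos: [0.4709, 0.0286, 0.3331]
tool_rot: [0.395, 0.586, -0.394, 0.588]
force: [0.9, 1.4, 0.2]
finger_gap: 0.939
```

Run:
```python
from h import *
plan([.46,.13,.34],down(np.radians(8)))
```

```text
t 8.2 tcp [0.4709 0.0286 0.3331] yaw 22.22 gap 0.939 F [0.9 1.4 0.2]
shift [-0.277  1.13  -3.918] turn [ 2.844  0.008 -0.023] q [-0.18  0.2   1.66  0.    1.28 -0.56]
```

Request:
carry_out([
  [[0,0.4,-1.2,1.4,0,0,80],[-0.2,0.8,-2.4,2.7,0,0,80],[-0.2,1.1,-3.5,2.7,0,0,80],[-0.2,1.1,-3.5,2.7,0,0,80],[-0.2,1.1,-3.5,2.7,0,0,80]],
])

```text
t: 8.75
tcp_pos: [0.4624, 0.1186, 0.3371]
tool_rot: [0.458, 0.538, -0.459, 0.538]
force: [0.5, -0.5, -1.0]
finger_gap: 0.939
```

Run:
```python
from h import *
plan([.46,.13,.34],down(np.radians(8)))
w=snap("wrist","w5"); s=snap("scene","sc2")
```

```text
t 8.8 tcp [0.4624 0.1186 0.3371] yaw 9.16 gap 0.939 F [ 0.5 -0.5 -1. ]
shift [-0.117 -0.021 -0.465] turn [0.232 0.006 0.009] q [ 0.02  0.2   1.64 -0.    1.3  -0.14]
```

View pics/w5.png

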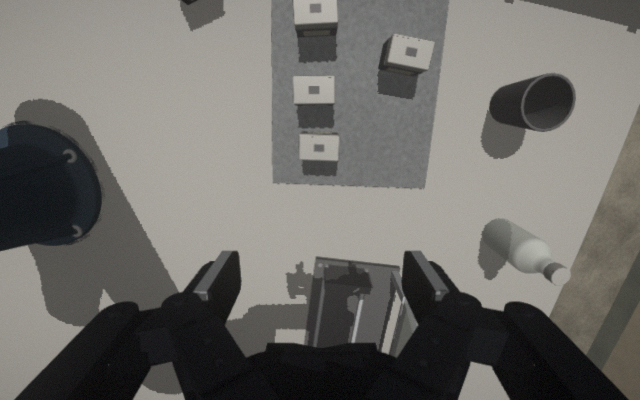

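```bash
cat >> h.py <<'E'
def cases(w,roi=None,thr=None,z=.067,verbose=True):
    "bright tops of cases -> centre, yaw of 56 mm axis"
    im=w["image"]; g=cv2.cvtColor(im,cv2.COLOR_RGB2GRAY)
    if roi: m0=np.zeros_like(g); m0[roi[1]:roi[3],roi[0]:roi[2]]=1
    else: m0=np.ones_like(g)
    m=((g>thr)*m0).astype(np.uint8)
    m=cv2.morphologyEx(m,cv2.MORPH_CLOSE,np.ones((3,3)))
    out=[]
    for c in cv2.findContours(m,cv2.RETR_EXTERNAL,cv2.CHAIN_APPROX_NONE)[0]:
        if cv2.contourArea(c)<150: continue
        P=onplane(w,c.reshape(-1,2),z)[:,:2]
        (cx,cy),(a,b),ang=cv2.minAreaRect((P*1000).astype(np.float32))
        if b>a: a,b,ang=b,a,ang+90
        ang=(ang+90)%180-90
        u=c.reshape(-1,2).mean(0)
        if 45<a<75 and 25<b<60:
            out.append((cx/1000,cy/1000,ang)); 
        if verbose: print("px",u.round(),"c %.4f %.4f"%(cx/1000,cy/1000),"size %.1f %.1f"%(a,b),"yaw %.1f"%ang)
    return out
E
python3 - <<'E'
from h import *
w=snap("wrist"); g=cv2.cvtColor(w["image"],cv2.COLOR_RGB2GRAY)
print(g[140,310],g[90,305],g[108,320],g[20,330],g[150,250],g[60,420],g[170,300])
for t in (175,190,200): print(t);cases(w,(272,0,445,185),t)
E
```

```text
172 176 64 167 165 164 119
175
px [316.  80.] c 0.4376 0.2245 size 45.0 14.6 yaw 9.0
px [315.   9.] c 0.4251 0.3065 size 50.0 22.0 yaw 9.0
190
200
```

Run:
```python
from h import *
w=snap("wrist")
for t in (145,155,160): print(t);cases(w,(276,0,430,182),t)
crop(w,270,0,450,190,4,"w5c")
```

```text
145
px [318. 146.] c 0.4553 0.1442 size 52.7 32.5 yaw 7.8
px [313.  88.] c 0.4369 0.2167 size 52.1 31.9 yaw 9.0
px [409.  50.] c 0.5507 0.2813 size 52.0 32.5 yaw -0.5
px [314.  10.] c 0.4250 0.3052 size 53.5 24.2 yaw 8.9
155
px [318. 146.] c 0.4553 0.1440 size 52.1 31.7 yaw 7.0
px [313.  88.] c 0.4370 0.2167 size 52.0 31.9 yaw 9.0
px [409.  50.] c 0.5509 0.2814 size 51.6 32.0 yaw -0.5
px [314.  10.] c 0.4253 0.3064 size 51.9 24.4 yaw 11.6
160
px [318. 146.] c 0.4553 0.1441 size 50.5 31.2 yaw 6.9
px [313.  88.] c 0.4370 0.2167 size 51.8 31.9 yaw 9.0
px [410.  49.] c 0.5510 0.2815 size 50.9 31.7 yaw -0.8
px [314.  10.] c 0.4248 0.3055 size 51.0 24.3 yaw 9.6
```

View pics/w5c.png

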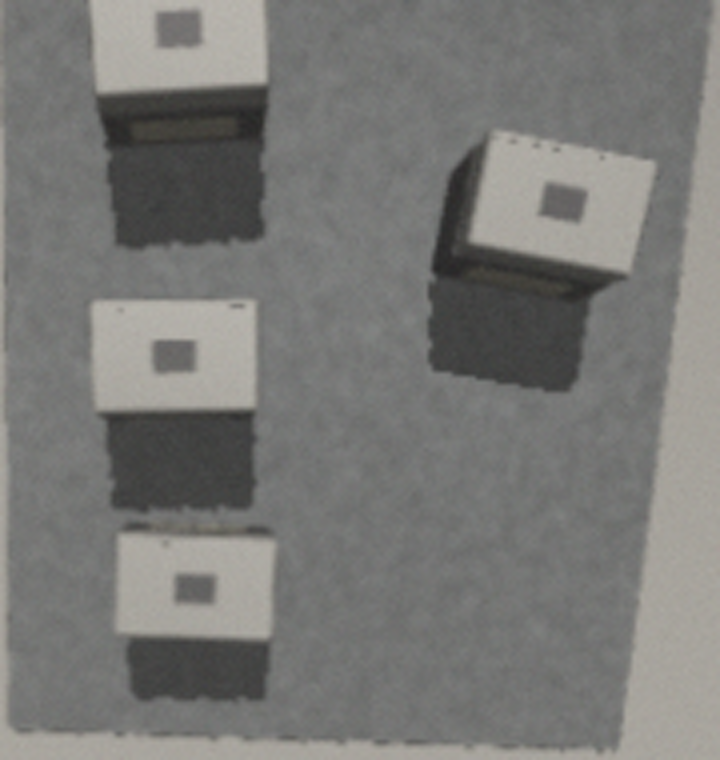

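Run:
```python
from h import *
plan([.4553,.1441,.025],down(np.radians(7.3)))
w=snap("wrist")
s=snap("scene"); d=snap("side")
# cover edge: two views ends of edge bar
print(tri(s,(180+250/2.7,170+208/2.7),d,(260+235/5,90+80/5)), tri(s,(180+390/2.7,170+48/2.7),d,(260+168/5,90+398/5)))
```

```text
t 8.9 tcp [0.4629 0.1174 0.3373] yaw 8.96 gap 0.936 F [-0.9 -0.8 -0.7]
shift [12.492 -0.127 -1.105] turn [0.333 0.003 0.005] q [ 0.01  0.2   1.64 -0.    1.3  -0.14]
(array([ 0.6159, -0.2621,  0.2151]), np.float64(0.003403858497107078)) (array([0.5873, 0.0153, 0.1572]), np.float64(0.03573376075565719))
```

Request:
carry_out([
  [[1.8,-0.05,-0.3,0.2,0,0,80],[3.6,-0.1,-0.6,0.33,0,0,80],[5.4,-0.13,-0.9,0.33,0,0,80],[7.2,-0.13,-1.1,0.33,0,0,80],[8.6,-0.13,-1.1,0.33,0,0,80]],
])

```text
t: 9.6
tcp_pos: [0.4544, 0.1451, 0.1205]
tool_rot: [0.466, 0.532, -0.467, 0.531]
force: [-0.3, -0.8, 0.7]
finger_gap: 0.936
```

Request:
carry_out([
  [[0,0,0,0,0,0,80],[0,0,0,0,0,0,80],[1.2,0,0,0,0,0,80],[2.4,0,0,0,0,0,80],[3.6,0,0,0,0,0,80]],
])

```text
t: 10.1
tcp_pos: [0.4585, 0.1451, 0.0345]
tool_rot: [0.469, 0.529, -0.465, 0.533]
force: [0.0, 0.2, 0.9]
finger_gap: 0.938
```

Run:
```python
from h import *
plan([.4553,.1441,.025],down(np.radians(7.3)))
w=snap("wrist","w6")
```

```text
t 10.1 tcp [0.4585 0.1451 0.0345] yaw 7.38 gap 0.938 F [0.  0.2 0.9]
shift [ 0.377 -0.134  0.023] turn [ 0.017  0.005 -0.089] q [ 0.07  0.69  1.94  0.    0.5  -0.06]
```

View pics/w6.png

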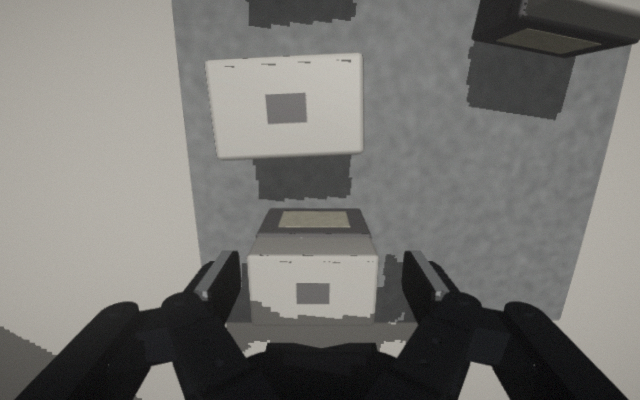

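Request:
carry_out([
  [[0.2,-0.1,0,0,0,0,80],[0.2,-0.1,0,0,0,0,80],[0.2,-0.1,0,0,0,0,40],[0.2,-0.1,0,0,0,0,40],[0.2,-0.1,0,0,0,0,40]],
], force=50)

```text
t: 10.65
tcp_pos: [0.454, 0.1449, 0.0294]
tool_rot: [0.468, 0.53, -0.466, 0.532]
force: [1.1, 0.5, 7.6]
finger_gap: 0.652
```

Run:
```python
from h import *
plan([.5371,-.0914,.15],down(np.radians(2.2)))
```

```text
t 10.7 tcp [0.454  0.1449 0.0294] yaw 7.42 gap 0.652 F [1.1 0.5 7.6]
shift [-4.815  2.094  9.803] turn [ 1.044  0.001 -0.043] q [ 0.07  0.7   1.95 -0.    0.49 -0.06]
```

Request:
carry_out([
  [[-0.6,0,0,0,0,0,40],[-1.8,0,0,0,0,0,40],[-3.2,0.3,1,0.3,0,0,40],[-4.4,0.6,2.6,0.5,0,0,40],[-4.8,0.9,4.4,0.8,0,0,40]],
])

```text
t: 11.15
tcp_pos: [0.491, 0.0381, 0.1515]
tool_rot: [0.486, 0.513, -0.483, 0.517]
force: [1.4, 0.8, -0.8]
finger_gap: 0.651
```

Request:
carry_out([
  [[0,0.4,1.8,0.2,0,0,40],[0,0.8,3.4,0.2,0,0,40],[0,1.1,4.7,0.2,0,0,40],[0,1.2,5.3,0.2,0,0,40],[0,1.2,5.4,0.2,0,0,40]],
])

```text
t: 11.65
tcp_pos: [0.5275, -0.0959, 0.1481]
tool_rot: [0.49, 0.509, -0.49, 0.51]
force: [-0.1, 0.3, -1.1]
finger_gap: 0.648
```

Run:
```python
from h import *
plan([.5371,-.0914,.0374],down(np.radians(2.2)))
w=snap("wrist","w7")
```

```text
t 11.7 tcp [ 0.5275 -0.0959  0.1481] yaw 2.26 gap 0.648 F [-0.1  0.3 -1.1]
shift [ 4.429  0.383 -0.167] turn [ 0.012  0.005 -0.015] q [-0.39  0.53  1.74  0.    0.88 -0.43]
```

View pics/w7.png

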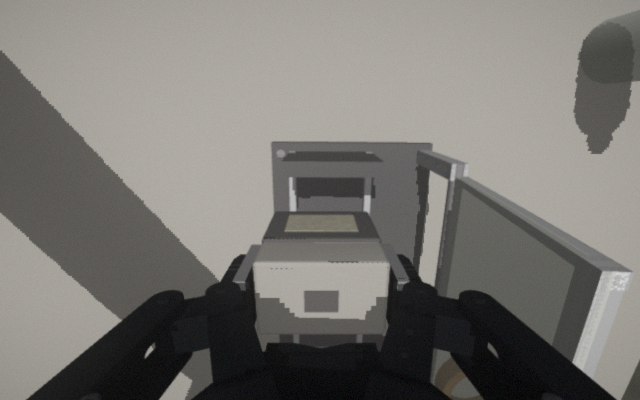

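Run:
```python
from h import *
w=snap("wrist"); crop(w,265,135,445,245,4,"w7c")
```

```text
(no output)
```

View pics/w7c.png

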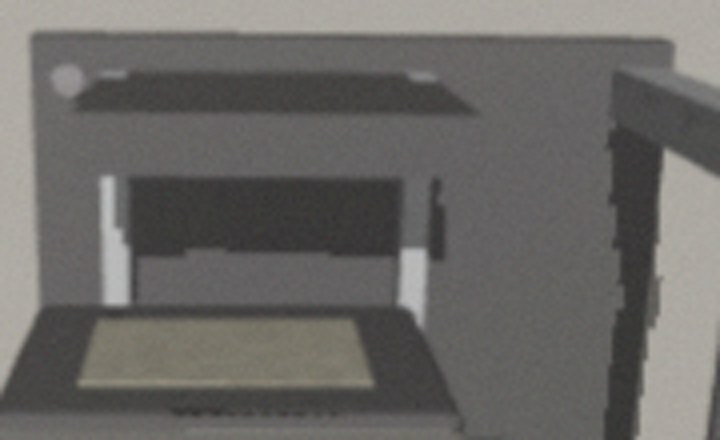

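Run:
```python
from h import *
w=snap("wrist"); f=lambda x,y:(265+x/4,135+y/4)
print("wall top inner",onplane(w,[f(130,177),f(400,178)],.07),"outer",onplane(w,[f(75,112),f(475,114)],.07))
print("base +y",onplane(w,[f(33,34),f(670,42)],.01))
print("rail tops z.02 L outer/inner, R inner/outer",onplane(w,[f(104,300),f(129,300),f(399,300),f(426,300)],.02))
print("case front bottom edge", onplane(w,[f(40,305),f(410,305)],.1481-.0264))
```

```text
wall top inner [[ 0.508  -0.0703  0.07  ]
 [ 0.5583 -0.0683  0.07  ]] outer [[ 0.4976 -0.0585  0.07  ]
 [ 0.5711 -0.0558  0.07  ]]
base +y [[ 0.4807 -0.0509  0.01  ]
 [ 0.6277 -0.0463  0.01  ]]
rail tops z.02 L outer/inner, R inner/outer [[ 0.4989 -0.1112  0.02  ]
 [ 0.5048 -0.111   0.02  ]
 [ 0.5685 -0.1083  0.02  ]
 [ 0.5748 -0.108   0.02  ]]
case front bottom edge [[ 0.4988 -0.0787  0.1217]
 [ 0.5532 -0.0764  0.1217]]
```

Request:
carry_out([
  [[0.3,0.36,-0.2,0,0,0,40],[0.8,0.36,-0.2,0,0,0,40],[1.6,0.36,-0.2,0,0,0,40],[2.6,0.36,-0.2,0,0,0,40],[3.4,0.36,-0.2,0,0,0,40]],
])

```text
t: 12.3
tcp_pos: [0.5351, -0.0875, 0.0604]
tool_rot: [0.489, 0.512, -0.489, 0.51]
force: [-0.4, 0.6, -0.6]
finger_gap: 0.65
```

Request:
carry_out([
  [[0.5,0,0,0,0,0,40],[0.8,0,0,0,0,0,40],[0.95,0,0,0,0,0,40],[1.02,0,0,0,0,0,40],[1.02,0,0,0,0,0,40]],
])

```text
t: 12.8
tcp_pos: [0.5363, -0.0891, 0.0374]
tool_rot: [0.49, 0.51, -0.489, 0.511]
force: [-0.5, -0.6, -1.1]
finger_gap: 0.646
```

Run:
```python
from h import *
plan([.5365,-.0905,.0374],down(np.radians(2.2)))
w=snap("wrist","w8")
```

```text
t 12.8 tcp [ 0.5363 -0.0891  0.0374] yaw 2.41 gap 0.646 F [-0.5 -0.6 -1.1]
shift [0.001 0.006 0.055] turn [ 0.042  0.004 -0.01 ] q [-0.37  0.72  1.78  0.    0.64 -0.41]
```

View pics/w8.png

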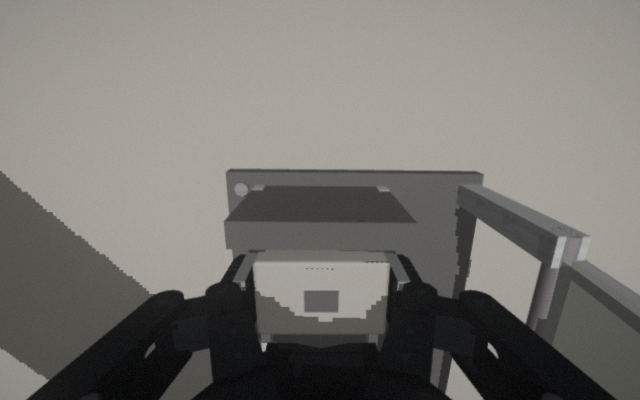

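Request:
carry_out([
  [[0.05,0,0,0,0,0,40],[0.05,0,0,0,0,0,72],[0.05,0,0,0,0,0,72],[-1,0,0,0,0,0,72],[-2.8,0,0,0,0,0,72]],
])

```text
t: 13.35
tcp_pos: [0.5338, -0.0884, 0.1055]
tool_rot: [0.489, 0.513, -0.49, 0.508]
force: [0.9, 0.6, -0.3]
finger_gap: 0.846
```

Request:
carry_out([
  [[-1.5,0,0,0,0,0,80],[-2.5,0,-0.5,-0.4,0,0,80],[-3.2,0,-1.6,-0.6,0,0,80],[-3.2,0,-3.2,-0.8,0,0,80],[-3.2,-0.2,-4.8,-1,0,0,80]],
])

```text
t: 13.85
tcp_pos: [0.527, 0.0312, 0.1885]
tool_rot: [0.468, 0.53, -0.466, 0.532]
force: [-0.2, 0.7, -0.5]
finger_gap: 0.937
```

Run:
```python
from h import *
w=snap("wrist","w9")
plan([.44,.14,.24],down(np.radians(9)))
```

```text
t 13.9 tcp [0.5234 0.0373 0.1878] yaw 7.59 gap 0.936 F [-2.2  2.9 -0.5]
shift [-2.068 -2.765 -4.521] turn [-0.282 -0.05   0.008] q [-0.14  0.45  1.73  0.    0.96 -0.28]
```

View pics/w9.png

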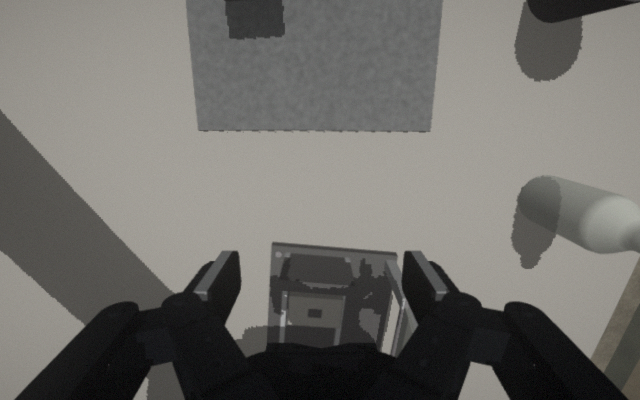

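Request:
carry_out([
  [[-0.4,-0.7,-1.2,-0.3,0,0,80],[-0.8,-1.4,-2.6,-0.3,0,0,80],[-1.2,-2.1,-4,-0.3,0,0,80],[-1.3,-2.7,-5.2,-0.3,0,0,80],[-1.3,-2.7,-5.6,-0.3,0,0,80]],
])

```text
t: 14.4
tcp_pos: [0.4379, 0.1626, 0.2201]
tool_rot: [0.459, 0.538, -0.459, 0.538]
force: [0.3, 0.3, -0.6]
finger_gap: 0.935
```

Request:
carry_out([
  [[0,0,0,0,0,0,80],[0,0,0,0,0,0,80],[0,0,0,0,0,0,80],[0,0,0,0,0,0,80],[0,0,0,0,0,0,80]],
])

```text
t: 14.9
tcp_pos: [0.4413, 0.16, 0.2193]
tool_rot: [0.46, 0.537, -0.46, 0.537]
force: [-0.3, -0.8, -0.3]
finger_gap: 0.938
```

Run:
```python
from h import *
w=snap("wrist","w10"); cases(w,None,150)
plan([.437,.2167,.029],down(np.radians(9)))
```

```text
px [611. 330.] c 0.8263 0.0360 size 54.1 30.0 yaw -23.3
px [325. 128.] c 0.4367 0.2169 size 51.8 32.0 yaw 10.0
px [458.  77.] c 0.5507 0.2818 size 51.3 31.9 yaw -0.9
px [327.  19.] c 0.4240 0.3097 size 51.9 31.9 yaw 10.5
px [347. 176.] c 0.4668 0.1606 size 664.9 348.8 yaw 13.1
t 14.9 tcp [0.4412 0.1602 0.2194] yaw 8.84 gap 0.933 F [1.1 0.3 1.2]
shift [ 7.614  0.183 -2.261] turn [-0.032  0.     0.003] q [ 0.11  0.34  1.82 -0.    0.98 -0.04]
```

View pics/w10.png

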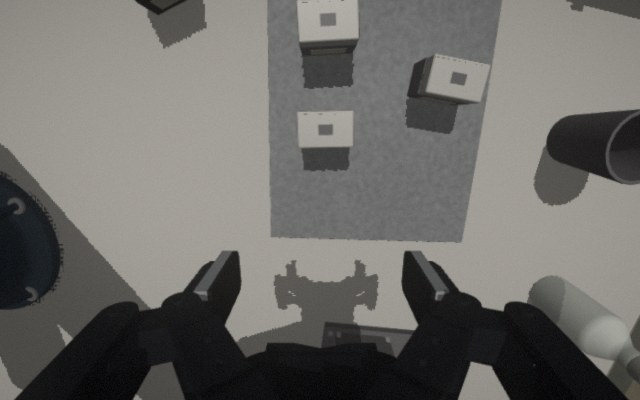

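Request:
carry_out([
  [[1.2,0.1,-0.8,-0.1,0,0,80],[2.6,0.15,-1.7,-0.1,0,0,80],[4,0.18,-2.26,-0.1,0,0,80],[4.6,0.18,-2.26,-0.1,0,0,80],[4.6,0.18,-2.26,-0.1,0,0,80]],
])

```text
t: 15.45
tcp_pos: [0.435, 0.2171, 0.1023]
tool_rot: [0.456, 0.541, -0.459, 0.538]
force: [0.5, -0.4, -0.6]
finger_gap: 0.938
```

Run:
```python
from h import *
plan([.4367,.2169,.027],down(np.radians(9.3)))
```

```text
t 15.4 tcp [0.435  0.2171 0.1023] yaw 9.44 gap 0.938 F [ 0.5 -0.4 -0.6]
shift [3.013 0.084 0.016] turn [0.028 0.005 0.064] q [ 0.23  0.56  1.89 -0.    0.7   0.07]
```

Request:
carry_out([
  [[1.2,0.03,0,0,0,0,80],[2.4,0.03,0,0,0,0,80],[3,0.03,0,0,0,0,80],[3,0.03,0,0,0,0,80],[3,0.03,0,0,0,0,80]],
])

```text
t: 15.95
tcp_pos: [0.4382, 0.2173, 0.0303]
tool_rot: [0.458, 0.539, -0.457, 0.539]
force: [-0.1, -0.2, -0.1]
finger_gap: 0.938
```

Request:
carry_out([
  [[0,0,0,0,0,0,40],[0,0,0,0,0,0,40],[0,0,0,0,0,0,40],[0,0,0,0,0,0,40],[0,0,0,0,0,0,40]],
])

```text
t: 16.45
tcp_pos: [0.4382, 0.2176, 0.031]
tool_rot: [0.458, 0.539, -0.457, 0.54]
force: [0.6, -0.5, 4.8]
finger_gap: 0.651
```

Run:
```python
from h import *
plan([.538,-.131,.15],down(np.radians(2.2)))
```

```text
t 16.4 tcp [0.4382 0.2176 0.031 ] yaw 9.41 gap 0.651 F [ 0.6 -0.5  4.8]
shift [-4.755  1.671 14.408] turn [ 1.442 -0.003 -0.03 ] q [ 0.23  0.7   1.92 -0.    0.52  0.07]
```

Request:
carry_out([
  [[-0.6,0,0,0,0,0,40],[-1.8,0,0,0,0,0,40],[-3.2,0.1,1,0.3,0,0,40],[-4.4,0.3,2.6,0.6,0,0,40],[-4.8,0.5,4.4,0.9,0,0,40]],
])

```text
t: 16.95
tcp_pos: [0.4694, 0.1107, 0.1531]
tool_rot: [0.479, 0.52, -0.476, 0.523]
force: [0.5, -0.6, -1.4]
finger_gap: 0.652
```

Request:
carry_out([
  [[0,0.2,1.8,0.2,0,0,40],[0,0.4,3.7,0.4,0,0,40],[0,0.6,5.6,0.5,0,0,40],[0,0.8,7.4,0.5,0,0,40],[0,1,9.2,0.5,0,0,40]],
])

```text
t: 17.45
tcp_pos: [0.5121, -0.118, 0.1503]
tool_rot: [0.49, 0.51, -0.489, 0.511]
force: [0.9, 0.2, -1.7]
finger_gap: 0.649
```

Run:
```python
from h import *
plan([.538,-.131,.15],down(np.radians(2.2)))
```

```text
t 17.4 tcp [ 0.5121 -0.118   0.1503] yaw 2.38 gap 0.649 F [ 0.9  0.2 -1.7]
shift [0.013 1.014 0.563] turn [ 0.036  0.003 -0.01 ] q [-0.44  0.51  1.76  0.    0.87 -0.48]
```

Request:
carry_out([
  [[0,0.5,0.3,0,0,0,40],[0,0.95,0.4,0,0,0,40],[0,0.95,0.4,0,0,0,40],[0,0.95,0.4,0,0,0,40],[0,0.95,0.4,0,0,0,40]],
])

```text
t: 17.95
tcp_pos: [0.5353, -0.1234, 0.1494]
tool_rot: [0.489, 0.512, -0.489, 0.51]
force: [-0.4, 0.8, -1.6]
finger_gap: 0.649
```

Run:
```python
from h import *
plan([.5376,-.131,.038],down(np.radians(2.2)))
w=snap("wrist","w11"); crop(w,230,100,450,300,3.6,"w11c")
```

```text
t 17.9 tcp [ 0.5353 -0.1234  0.1494] yaw 2.52 gap 0.649 F [-0.4  0.8 -1.6]
shift [4.457 0.086 0.313] turn [ 0.064 -0.01   0.019] q [-0.43  0.54  1.7   0.    0.9  -0.47]
```

View pics/w11c.png

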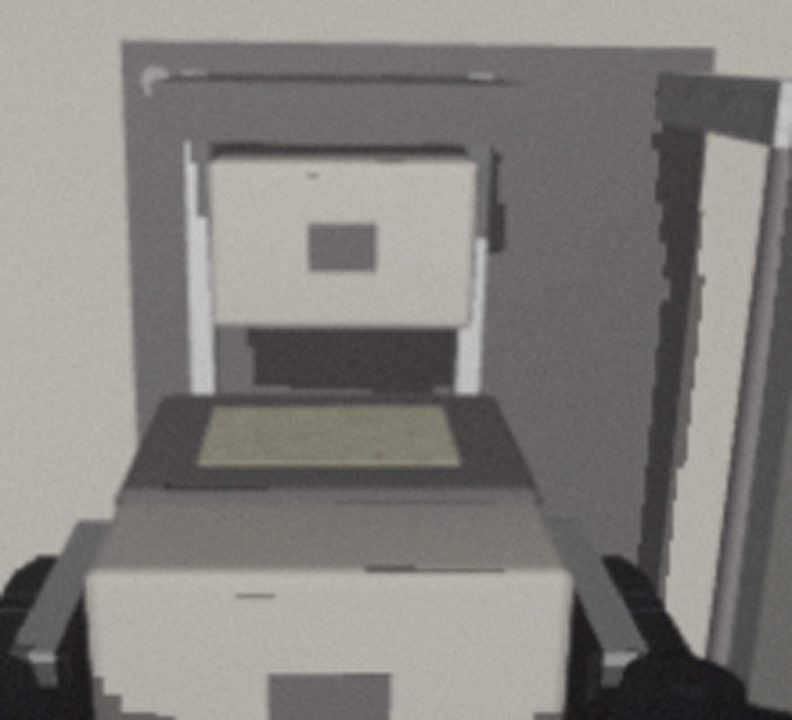

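Run:
```python
from h import *
w=snap("wrist"); cases(w,(280,138,370,194),145,.074)
plan([.5376,-.131,.038],down(np.radians(2.2)))
```

```text
px [318. 167.] c 0.5357 -0.0909 size 60.9 37.7 yaw 2.3
t 18.1 tcp [ 0.5356 -0.1237  0.1495] yaw 2.5 gap 0.647 F [ 0.4 -0.4 -1.3]
shift [4.461 0.071 0.296] turn [ 0.06  -0.006  0.012] q [-0.43  0.54  1.7   0.    0.9  -0.47]
```

Request:
carry_out([
  [[0,0.08,0.3,0,0,0,40],[0.8,0.08,0.32,0,0,0,40],[1.8,0.08,0.32,0,0,0,40],[2.8,0.08,0.32,0,0,0,40],[3.6,0.08,0.32,0,0,0,40]],
])

```text
t: 18.55
tcp_pos: [0.5386, -0.1333, 0.0584]
tool_rot: [0.489, 0.511, -0.489, 0.51]
force: [-0.5, -0.4, -1.5]
finger_gap: 0.648
```

Request:
carry_out([
  [[0.5,0,0,0,0,0,40],[0.75,0,0,0,0,0,40],[0.86,0,0,0,0,0,40],[0.9,0,0,0,0,0,40],[0.9,0,0,0,0,0,40]],
])

```text
t: 19.05
tcp_pos: [0.5393, -0.1333, 0.0381]
tool_rot: [0.49, 0.51, -0.489, 0.511]
force: [-0.6, -0.2, 0.1]
finger_gap: 0.649
```

Run:
```python
from h import *
plan([.5376,-.131,.038],down(np.radians(2.2)))
w=snap("wrist","w12")
```

```text
t 19.1 tcp [ 0.5393 -0.1333  0.0381] yaw 2.42 gap 0.649 F [-0.6 -0.2  0.1]
shift [ 0.003 -0.064 -0.094] turn [ 0.043  0.011 -0.019] q [-0.44  0.73  1.75 -0.    0.66 -0.49]
```

View pics/w12.png

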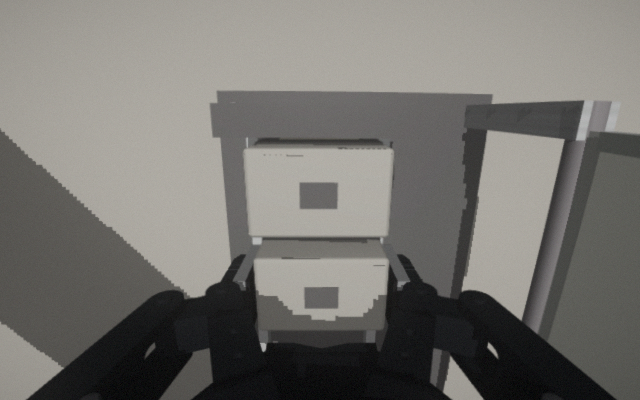

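Request:
carry_out([
  [[0.03,-0.06,0,0,0,0,40],[0.03,-0.06,0,0,0,0,72],[0.03,-0.06,0,0,0,0,72],[-1,-0.06,0,0,0,0,72],[-2.8,-0.06,0,0,0,0,72]],
])

```text
t: 19.6
tcp_pos: [0.535, -0.1322, 0.1051]
tool_rot: [0.489, 0.513, -0.49, 0.508]
force: [1.2, 0.5, 0.2]
finger_gap: 0.845
```

Request:
carry_out([
  [[-1.5,0,0,0,0,0,80],[-2.5,0,-0.8,-0.4,0,0,80],[-3.2,-0.2,-2.4,-0.8,0,0,80],[-3.2,-0.5,-4.2,-1,0,0,80],[-3.2,-0.8,-6,-1.4,0,0,80]],
])

```text
t: 20.1
tcp_pos: [0.5111, 0.0169, 0.188]
tool_rot: [0.458, 0.538, -0.457, 0.54]
force: [0.6, 0.2, -0.4]
finger_gap: 0.939
```

Run:
```python
from h import *
plan([.4242,.25,.2],down(np.radians(9.5)))
d=snap("side","si2");crop(d,255,90,375,310,2.6,"si2c")
```

```text
t 20.1 tcp [0.5111 0.0169 0.188 ] yaw 9.39 gap 0.939 F [ 0.6  0.2 -0.4]
shift [-0.492 -1.908 -9.765] turn [-0.022  0.009 -0.028] q [-0.19  0.44  1.76  0.    0.94 -0.35]
```

View pics/si2c.png

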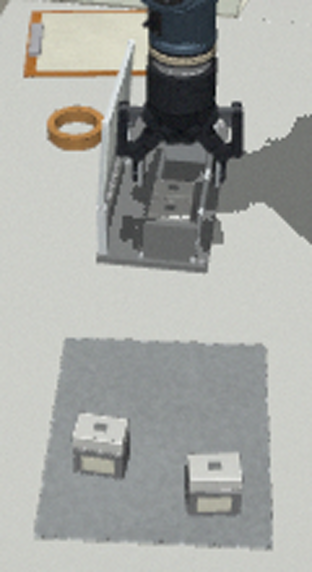

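Request:
carry_out([
  [[-0.1,-0.4,-1.8,0,0,0,80],[-0.2,-0.8,-3.6,0,0,0,80],[-0.3,-1.2,-5.4,0,0,0,80],[-0.3,-1.6,-7.2,0,0,0,80],[-0.3,-1.7,-8.6,0,0,0,80]],
])

```text
t: 20.65
tcp_pos: [0.4318, 0.2228, 0.1945]
tool_rot: [0.457, 0.54, -0.457, 0.539]
force: [0.1, -0.5, 0.8]
finger_gap: 0.934
```

Request:
carry_out([
  [[0,0,0,0,0,0,80],[0,0,0,0,0,0,80],[0,0,0,0,0,0,80],[0,0,0,0,0,0,80],[0,0,0,0,0,0,80]],
])

```text
t: 21.15
tcp_pos: [0.4344, 0.22, 0.1945]
tool_rot: [0.458, 0.539, -0.458, 0.539]
force: [-0.0, -1.2, -0.4]
finger_gap: 0.934
```

Run:
```python
from h import *
w=snap("wrist","w13"); cases(w,(100,0,560,240),150)
plan([.4242,.3097,.028],down(np.radians(9.5)))
```

```text
px [326.  88.] c 0.4241 0.3108 size 52.5 32.7 yaw 11.9
px [341. 101.] c 0.4271 0.2761 size 442.0 207.5 yaw 9.3
t 21.2 tcp [0.4343 0.2202 0.1945] yaw 9.3 gap 0.936 F [-0.4  0.4  0.4]
shift [ 6.66   0.183 -3.599] turn [-0.04   0.001  0.002] q [ 0.24  0.4   1.81 -0.    0.93  0.08]
```

View pics/w13.png

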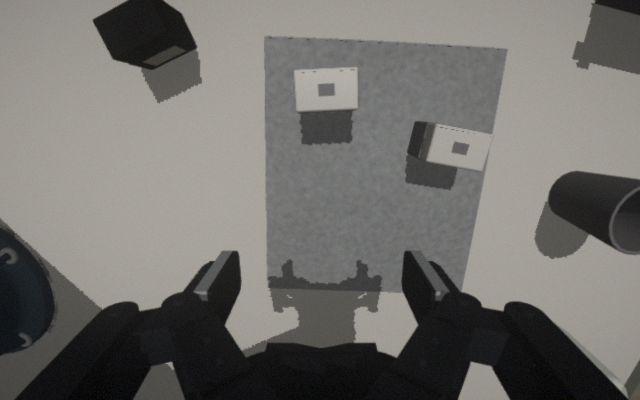

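Request:
carry_out([
  [[0.6,0.1,-1.2,-0.2,0,0,80],[1.6,0.15,-2.4,-0.2,0,0,80],[2.8,0.18,-3.4,-0.2,0,0,80],[3.6,0.18,-3.63,-0.2,0,0,80],[3.6,0.18,-3.63,-0.2,0,0,80]],
])

```text
t: 21.7
tcp_pos: [0.4217, 0.311, 0.102]
tool_rot: [0.45, 0.544, -0.454, 0.543]
force: [-0.3, -0.1, 0.2]
finger_gap: 0.938
```

Run:
```python
from h import *
d=snap("side"); print("black near",onplane(d,[(400,286)],.064))
plan([.4241,.3103,.028],down(np.radians(10.2)))
```

```text
black near [[0.2564 0.3345 0.064 ]]
t 21.8 tcp [0.4227 0.3109 0.1034] yaw 10.42 gap 0.936 F [-0.8  0.3  0.3]
shift [3.017 0.061 0.03 ] turn [0.044 0.011 0.038] q [ 0.42  0.59  1.79 -0.    0.76  0.24]
```

Request:
carry_out([
  [[1.2,0.03,0,0,0,0,80],[2.4,0.03,0,0,0,0,80],[3,0.03,0.02,0,0,0,80],[3,0.03,0.02,0,0,0,80],[3,0.03,0.02,0,0,0,80]],
])

```text
t: 22.25
tcp_pos: [0.4254, 0.3107, 0.0307]
tool_rot: [0.453, 0.543, -0.452, 0.543]
force: [-0.4, -0.1, 0.4]
finger_gap: 0.935
```

Request:
carry_out([
  [[0,0,0,0,0,0,40],[0,0,0,0,0,0,40],[0,0,0,0,0,0,40],[0,0,0,0,0,0,40],[0,0,0,0,0,0,40]],
])

```text
t: 22.75
tcp_pos: [0.4253, 0.3114, 0.0312]
tool_rot: [0.453, 0.543, -0.452, 0.544]
force: [0.9, -2.1, 5.9]
finger_gap: 0.647
```

Run:
```python
from h import *
plan([.539,-.173,.15],down(np.radians(2.2)))
```

```text
t 22.8 tcp [0.4253 0.3114 0.0312] yaw 10.42 gap 0.647 F [ 0.9 -2.1  5.9]
shift [-4.757  0.982 19.876] turn [ 1.645 -0.008 -0.033] q [ 0.42  0.72  1.82 -0.    0.6   0.24]
```

Request:
carry_out([
  [[-0.6,0,0,0,0,0,40],[-1.8,0,0,0,0,0,40],[-3.2,0,1,0.3,0,0,40],[-4.4,0,2.6,0.6,0,0,40],[-4.8,0,4.4,0.9,0,0,40]],
])

```text
t: 23.25
tcp_pos: [0.446, 0.203, 0.1531]
tool_rot: [0.475, 0.524, -0.471, 0.527]
force: [0.5, -1.4, -1.5]
finger_gap: 0.648
```

Request:
carry_out([
  [[0,0.1,1.8,0.2,0,0,40],[0,0.2,3.7,0.4,0,0,40],[0,0.3,5.6,0.6,0,0,40],[0,0.5,7.5,0.7,0,0,40],[0,0.7,9.4,0.7,0,0,40]],
])

```text
t: 23.75
tcp_pos: [0.4857, -0.0309, 0.1503]
tool_rot: [0.49, 0.51, -0.489, 0.511]
force: [0.7, 1.1, -0.8]
finger_gap: 0.647
```

Run:
```python
from h import *
plan([.539,-.173,.15],down(np.radians(2.2)))
```

```text
t 23.8 tcp [ 0.4857 -0.0309  0.1503] yaw 2.39 gap 0.647 F [ 0.7  1.1 -0.8]
shift [0.016 1.893 5.766] turn [ 0.039  0.003 -0.013] q [-0.29  0.47  1.86  0.    0.82 -0.34]
```

Request:
carry_out([
  [[0,0.6,1.8,0,0,0,40],[0,1.2,3.6,0,0,0,40],[0,1.7,5,0,0,0,40],[0,1.75,5.5,0,0,0,40],[0,1.75,5.6,0,0,0,40]],
])

```text
t: 24.25
tcp_pos: [0.5354, -0.1687, 0.1498]
tool_rot: [0.49, 0.51, -0.49, 0.51]
force: [0.0, 0.5, -2.5]
finger_gap: 0.649
```

Request:
carry_out([
  [[0,0,0,0,0,0,40],[0,0,0,0,0,0,40],[0,0,0,0,0,0,40],[0,0,0,0,0,0,40],[0,0,0,0,0,0,40]],
])

```text
t: 24.75
tcp_pos: [0.5353, -0.1663, 0.1496]
tool_rot: [0.489, 0.511, -0.489, 0.511]
force: [-0.3, -0.7, -1.9]
finger_gap: 0.643
```

Run:
```python
from h import *
w=snap("wrist","w14"); crop(w,230,60,450,260,3.6,"w14c")
plan([.539,-.173,.038],down(np.radians(2.2)))
cases(w,(284,90,366,230),145,.074)
```

```text
t 24.8 tcp [ 0.5353 -0.1665  0.1496] yaw 2.45 gap 0.651 F [ 0.1 -0.2 -1.4]
shift [4.464 0.137 0.265] turn [ 0.051 -0.001  0.001] q [-0.5   0.55  1.67  0.    0.92 -0.54]
px [322. 147.] c 0.5362 -0.1219 size 84.7 61.1 yaw -87.5
```

View pics/w14c.png

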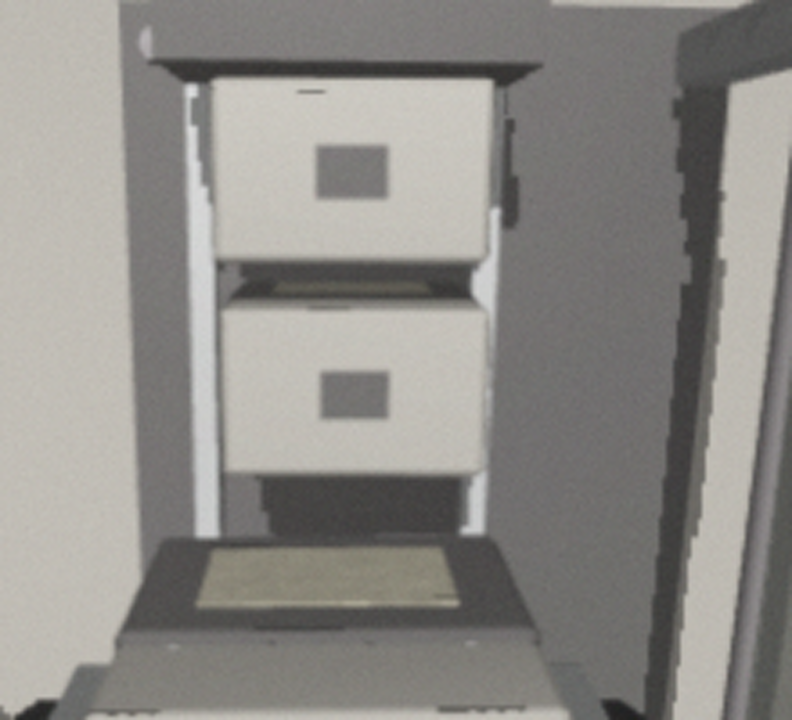

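Request:
carry_out([
  [[0,0.1,0.3,0,0,0,40],[0.8,0.1,0.33,0,0,0,40],[1.8,0.1,0.33,0,0,0,40],[2.8,0.1,0.33,0,0,0,40],[3.6,0.1,0.33,0,0,0,40]],
])

```text
t: 25.3
tcp_pos: [0.5383, -0.1758, 0.0583]
tool_rot: [0.489, 0.51, -0.49, 0.51]
force: [-0.1, 0.4, -1.3]
finger_gap: 0.648
```

Request:
carry_out([
  [[0.5,0,0,0,0,0,40],[0.75,0,0,0,0,0,40],[0.86,0,0,0,0,0,40],[0.9,0,0,0,0,0,40],[0.9,0,0,0,0,0,40]],
])

```text
t: 25.8
tcp_pos: [0.5386, -0.1756, 0.0383]
tool_rot: [0.489, 0.51, -0.489, 0.511]
force: [-2.4, 0.7, 1.8]
finger_gap: 0.648
```

Run:
```python
from h import *
plan([.539,-.175,.038],down(np.radians(2.2)))
w=snap("wrist","w15")
```

```text
t 25.8 tcp [ 0.5386 -0.1756  0.0383] yaw 2.42 gap 0.648 F [-2.4  0.7  1.8]
shift [ 0.01   0.017 -0.025] turn [ 0.043  0.01  -0.014] q [-0.51  0.74  1.72 -0.    0.69 -0.55]
```

View pics/w15.png

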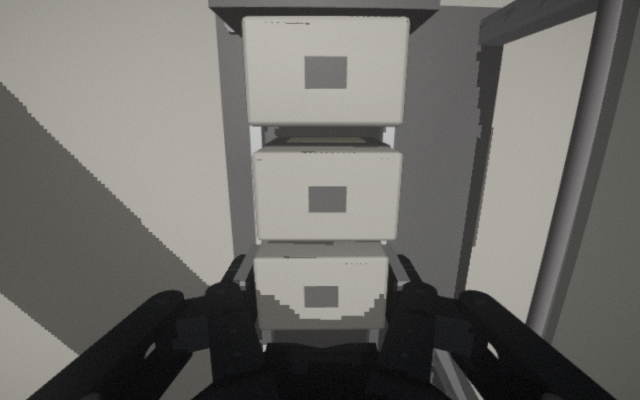

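Three in place; the third touches the floor. Release and go for the last case.

Request:
carry_out([
  [[0,0,0,0,0,0,40],[0,0,0,0,0,0,72],[0,0,0,0,0,0,72],[-1,0,0,0,0,0,72],[-2.8,0,0,0,0,0,72]],
])

```text
t: 26.35
tcp_pos: [0.5362, -0.1742, 0.1048]
tool_rot: [0.489, 0.513, -0.49, 0.508]
force: [0.2, -0.0, -1.0]
finger_gap: 0.846
```

Request:
carry_out([
  [[-1.5,0,0,0,0,0,80],[-2.5,0,-0.8,0,0,0,80],[-3.2,0,-2.6,0,0,0,80],[-3.2,0,-4.4,0,0,0,80],[-3.2,0,-6.2,0,0,0,80]],
])

```text
t: 26.85
tcp_pos: [0.5322, -0.0193, 0.188]
tool_rot: [0.49, 0.509, -0.489, 0.511]
force: [0.8, 0.3, -0.1]
finger_gap: 0.939
```

Run:
```python
from h import *
plan([.551,.21,.2],down(np.radians(-0.6)))
```

```text
t 26.9 tcp [ 0.5322 -0.0193  0.188 ] yaw 2.34 gap 0.939 F [ 0.8  0.3 -0.1]
shift [-0.482  1.126 -9.132] turn [ 0.588  0.006 -0.032] q [-0.25  0.46  1.71  0.    0.97 -0.29]
```

Request:
carry_out([
  [[-0.1,0.2,-1.8,0.3,0,0,80],[-0.2,0.4,-3.6,0.6,0,0,80],[-0.3,0.6,-5.4,0.6,0,0,80],[-0.3,0.8,-7.2,0.6,0,0,80],[-0.3,0.9,-8.6,0.6,0,0,80]],
])

```text
t: 27.35
tcp_pos: [0.5453, 0.1982, 0.1946]
tool_rot: [0.503, 0.498, -0.502, 0.498]
force: [0.8, 0.5, -0.7]
finger_gap: 0.937
```

Request:
carry_out([
  [[0,0,0,0,0,0,80],[0,0,0,0,0,0,80],[0,0,0,0,0,0,80],[0,0,0,0,0,0,80],[0,0,0,0,0,0,80]],
])

```text
t: 27.85
tcp_pos: [0.5453, 0.1941, 0.1945]
tool_rot: [-0.503, -0.497, 0.503, -0.497]
force: [-0.4, 0.8, 0.1]
finger_gap: 0.937
```

Run:
```python
from h import *
w=snap("wrist","w16"); cases(w,(200,0,480,240),150)
d=snap("side"); print("bottle,cup base",onplane(d,[(241,205),(236,256)],0))
plan([.551,.2815,.028],down(np.radians(-0.7)))
```

```text
px [326.  93.] c 0.5512 0.2815 size 52.7 32.3 yaw -0.7
px [432. 118.] c 0.6465 0.2485 size 218.0 81.6 yaw -82.8
px [232.   3.] c 0.4787 0.3494 size 55.7 7.9 yaw -1.4
bottle,cup base [[0.7843 0.0534 0.    ]
 [0.7322 0.2665 0.    ]]
t 27.9 tcp [0.5453 0.1944 0.1946] yaw -0.68 gap 0.935 F [0.3 0.1 0.1]
shift [ 6.663  0.187 -3.485] turn [ 0.003 -0.     0.   ] q [0.15 0.51 1.59 0.   1.04 0.16]
```

View pics/w16.png

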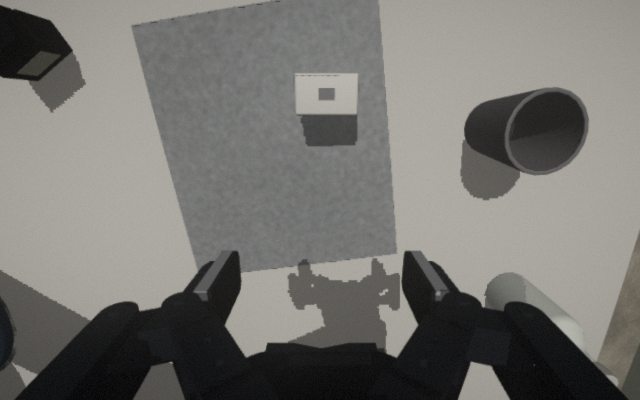

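Request:
carry_out([
  [[0.6,0.1,-1.2,0,0,0,80],[1.6,0.15,-2.4,0,0,0,80],[2.8,0.18,-3.3,0,0,0,80],[3.6,0.18,-3.45,0,0,0,80],[3.6,0.18,-3.45,0,0,0,80]],
])

```text
t: 28.45
tcp_pos: [0.5482, 0.2814, 0.1014]
tool_rot: [-0.5, -0.499, 0.504, -0.497]
force: [0.1, -0.6, 0.3]
finger_gap: 0.938
```

Run:
```python
from h import *
plan([.551,.2815,.029],down(np.radians(-0.7)))
```

```text
t 28.4 tcp [0.5482 0.2814 0.1014] yaw -0.54 gap 0.938 F [ 0.1 -0.6  0.3]
shift [ 2.897  0.132 -0.011] turn [0.032 0.023 0.073] q [ 0.29  0.68  1.56 -0.    0.91  0.3 ]
```

Request:
carry_out([
  [[1.2,0.08,0,0,0,0,80],[2.4,0.08,0,0,0,0,80],[2.95,0.08,0,0,0,0,80],[2.95,0.08,0,0,0,0,80],[2.95,0.08,0,0,0,0,80]],
])

```text
t: 28.95
tcp_pos: [0.5535, 0.2813, 0.0319]
tool_rot: [0.503, 0.497, -0.502, 0.498]
force: [0.2, 0.4, 0.5]
finger_gap: 0.933
```

Request:
carry_out([
  [[0,0,0,0,0,0,40],[0,0,0,0,0,0,40],[0,0,0,0,0,0,40],[0,0,0,0,0,0,40],[0,0,0,0,0,0,40]],
])

```text
t: 29.45
tcp_pos: [0.5535, 0.2819, 0.0327]
tool_rot: [0.503, 0.497, -0.502, 0.498]
force: [0.6, -0.2, 7.1]
finger_gap: 0.646
```

Run:
```python
from h import *
plan([.54,-.218,.15],down(np.radians(2.2)))
```

```text
t 29.4 tcp [0.5535 0.2819 0.0327] yaw -0.59 gap 0.646 F [ 0.6 -0.2  7.1]
shift [-4.711 -0.324 19.996] turn [-0.558 -0.009 -0.031] q [ 0.29  0.79  1.58 -0.    0.77  0.3 ]
```

Request:
carry_out([
  [[-0.6,0,0,0,0,0,40],[-1.8,0,0,0,0,0,40],[-3.2,0,1,0,0,0,40],[-4.4,0,2.6,-0.2,0,0,40],[-4.7,0,4.4,-0.4,0,0,40]],
])

```text
t: 29.95
tcp_pos: [0.5536, 0.1718, 0.1528]
tool_rot: [0.495, 0.505, -0.491, 0.509]
force: [0.8, -0.9, -1.5]
finger_gap: 0.647
```

Request:
carry_out([
  [[0,-0.1,1.8,-0.1,0,0,40],[0,-0.2,3.7,-0.1,0,0,40],[0,-0.3,5.6,-0.1,0,0,40],[0,-0.4,7.5,-0.1,0,0,40],[0,-0.5,9.4,-0.1,0,0,40]],
])

```text
t: 30.45
tcp_pos: [0.5443, -0.0655, 0.1492]
tool_rot: [0.492, 0.508, -0.491, 0.509]
force: [0.6, -0.6, -1.4]
finger_gap: 0.653
```

Run:
```python
from h import *
plan([.54,-.218,.15],down(np.radians(2.2)))
```

```text
t 30.4 tcp [ 0.5443 -0.0655  0.1492] yaw 1.92 gap 0.653 F [ 0.6 -0.6 -1.4]
shift [-0.029 -0.376  6.092] turn [-0.056  0.003 -0.01 ] q [-0.32  0.54  1.71  0.    0.9  -0.36]
```

Request:
carry_out([
  [[0,-0.1,1.8,0,0,0,40],[0,-0.2,3.6,0,0,0,40],[0,-0.3,5,0,0,0,40],[0,-0.35,5.8,0,0,0,40],[0,-0.35,6,0,0,0,40]],
])

```text
t: 30.95
tcp_pos: [0.541, -0.2167, 0.1491]
tool_rot: [0.492, 0.507, -0.492, 0.508]
force: [0.2, -0.5, -0.9]
finger_gap: 0.646
```

Request:
carry_out([
  [[0,0,0,0,0,0,40],[0,0,0,0,0,0,40],[0,0,0,0,0,0,40],[0,0,0,0,0,0,40],[0,0,0,0,0,0,40]],
])

```text
t: 31.45
tcp_pos: [0.541, -0.2129, 0.1484]
tool_rot: [0.491, 0.509, -0.491, 0.509]
force: [-0.5, 0.6, -1.5]
finger_gap: 0.646
```

Run:
```python
from h import *
w=snap("wrist","w17"); crop(w,230,0,450,260,2.3,"w17c")
plan([.540,-.218,.040],down(np.radians(2.2)))
```

```text
t 31.5 tcp [ 0.541  -0.2132  0.1483] yaw 1.97 gap 0.648 F [ 0.7  0.5 -1.1]
shift [ 4.333 -0.045  0.192] turn [-0.046 -0.002  0.001] q [-0.57  0.58  1.62  0.    0.94 -0.6 ]
```

View pics/w17c.png

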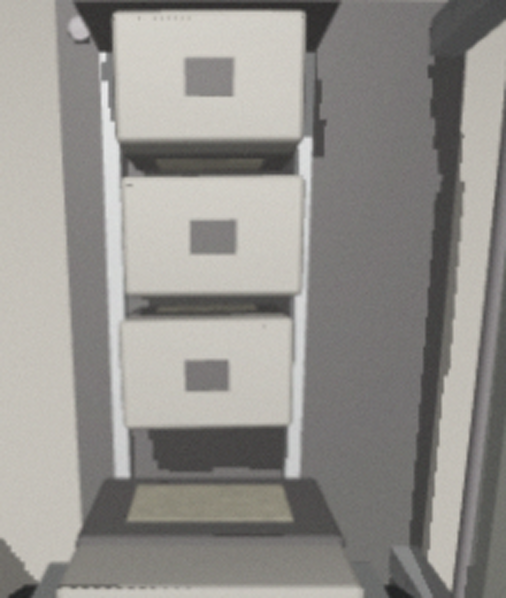

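Request:
carry_out([
  [[0,-0.04,0.2,0,0,0,40],[0.8,-0.04,0.22,0,0,0,40],[1.8,-0.04,0.22,0,0,0,40],[2.8,-0.04,0.22,0,0,0,40],[3.5,-0.04,0.22,0,0,0,40]],
])

```text
t: 32.0
tcp_pos: [0.5395, -0.2195, 0.0593]
tool_rot: [0.492, 0.509, -0.492, 0.508]
force: [-0.4, -0.6, -2.2]
finger_gap: 0.647
```

Request:
carry_out([
  [[0.4,0,0,0,0,0,40],[0.65,0,0,0,0,0,40],[0.78,0,0,0,0,0,40],[0.83,0,0,0,0,0,40],[0.83,0,0,0,0,0,40]],
])

```text
t: 32.5
tcp_pos: [0.5405, -0.2197, 0.0406]
tool_rot: [0.492, 0.508, -0.492, 0.509]
force: [-0.7, 0.4, -1.2]
finger_gap: 0.651
```

Run:
```python
from h import *
plan([.540,-.219,.040],down(np.radians(2.2)))
w=snap("wrist","w18")
```

```text
t 32.5 tcp [ 0.5405 -0.2197  0.0406] yaw 1.91 gap 0.651 F [-0.7  0.4 -1.2]
shift [ 0.026 -0.019 -0.029] turn [-0.058  0.008 -0.012] q [-0.58  0.74  1.67  0.    0.72 -0.61]
```

View pics/w18.png

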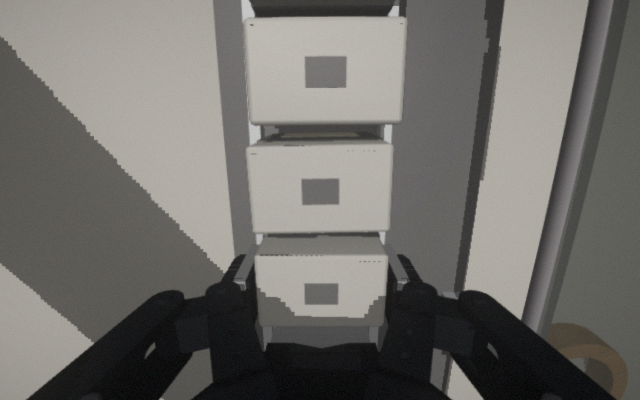

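Request:
carry_out([
  [[0.04,0,0,0,0,0,40],[0.04,0,0,0,0,0,72],[0.04,0,0,0,0,0,72],[-1,0,0,0,0,0,72],[-2.8,0,0,0,0,0,72]],
])

```text
t: 33.05
tcp_pos: [0.538, -0.2182, 0.1082]
tool_rot: [0.491, 0.511, -0.492, 0.506]
force: [1.5, -0.3, 0.3]
finger_gap: 0.841
```

Run:
```python
from h import *
plan([.5448,-.3283,.13],down(np.radians(91.6)))
```

```text
t 33.0 tcp [ 0.538  -0.2182  0.1082] yaw 1.9 gap 0.841 F [ 1.5 -0.3  0.3]
shift [-0.892  0.119  4.405] turn [-17.94   -0.09    0.016] q [-0.58  0.64  1.64 -0.    0.87 -0.61]
```

Request:
carry_out([
  [[-1.5,0,0.2,-1.6,0,0,35],[-2,0,1,-3.2,0,0,35],[-2,0,2.2,-4.8,0,0,35],[-2,0.1,3.4,-6.4,0,0,35],[-2,0.15,4.4,-8,0,0,35]],
])

```text
t: 33.55
tcp_pos: [0.5478, -0.3309, 0.1609]
tool_rot: [0.286, 0.646, -0.287, 0.647]
force: [-0.2, 0.9, 0.0]
finger_gap: 0.412
```

Request:
carry_out([
  [[0,0,0,-1.6,0,0,35],[0,0,0,-3.2,0,0,35],[0,0,0,-4.8,0,0,35],[0,0,0,-6.4,0,0,35],[0,0,0,-8,0,0,35]],
])

```text
t: 34.05
tcp_pos: [0.5474, -0.3293, 0.1602]
tool_rot: [0.048, 0.705, -0.048, 0.706]
force: [-0.1, -0.5, -1.2]
finger_gap: 0.409
```

Request:
carry_out([
  [[0,0,0,-1.6,0,0,35],[0,0,0,-1.9,0,0,35],[0,0,0,-1.9,0,0,35],[0,0,0,-1.9,0,0,35],[0,0,0,-1.9,0,0,35]],
])

```text
t: 34.55
tcp_pos: [0.5475, -0.3292, 0.1601]
tool_rot: [-0.008, 0.707, 0.008, 0.707]
force: [-0.8, 0.2, 0.7]
finger_gap: 0.408
```

Run:
```python
from h import *
plan([.5448,-.3283,.047],down(np.radians(91.6)))
w=snap("wrist","w19")
s=snap("scene"); crop(s,180,170,350,390,2.7,"sc3")
```

```text
t 34.5 tcp [ 0.5475 -0.3292  0.1601] yaw 91.34 gap 0.408 F [-0.8  0.2  0.7]
shift [ 4.523  0.04  -0.106] turn [-0.052  0.     0.   ] q [-0.72  0.63  1.46  0.    1.05 -2.31]
```

View pics/w19.png

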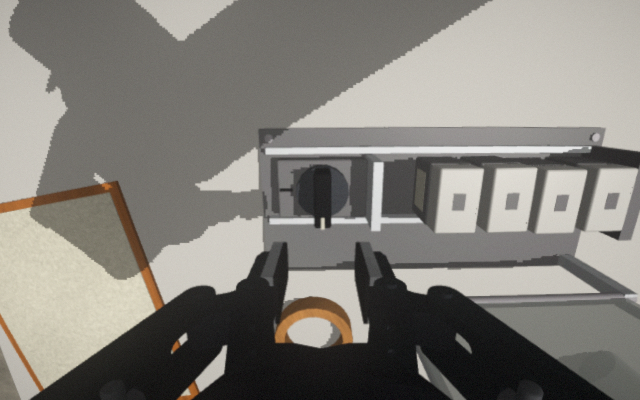

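View pics/sc3.png

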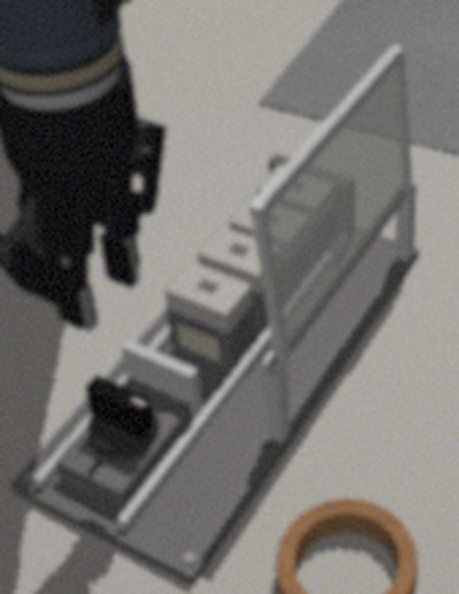

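Request:
carry_out([
  [[1.5,0.04,-0.1,0,0,0,35],[3,0.04,-0.1,0,0,0,35],[4,0.04,-0.1,0,0,0,35],[4.5,0.04,-0.1,0,0,0,35],[4.5,0.04,-0.1,0,0,0,35]],
])

```text
t: 35.15
tcp_pos: [0.544, -0.3275, 0.0457]
tool_rot: [-0.008, 0.708, 0.009, 0.706]
force: [0.7, 1.0, 0.3]
finger_gap: 0.407
```

Request:
carry_out([
  [[0,0,0,0,0,0,35],[0,0,0,0,0,0,5],[0,0,0,0,0,0,5],[0,0,0,0,0,0,5],[0,0,0,0,0,0,5]],
], force=40)

```text
t: 35.65
tcp_pos: [0.546, -0.3289, 0.0494]
tool_rot: [-0.009, 0.706, 0.008, 0.708]
force: [-0.3, 1.2, 7.1]
finger_gap: 0.155
```

Run:
```python
from h import *
u=np.array([-.0384,.9993,0])
p,_,_=tool()
sy=(p-np.array([.541,-.2193,0]))@u; print("axis y",sy,"stop",sy+.12)
plan(p+u*(.0765-(sy+.12)),down(np.radians(92.2)))
```

```text
axis y -0.10976243925697514 stop 0.010237560743024857
t 35.6 tcp [ 0.546  -0.3289  0.0494] yaw 91.41 gap 0.155 F [-0.3  1.2  7.1]
shift [-0.005  2.65  -0.037] turn [-0.158  0.029  0.023] q [-0.72  0.78  1.53  0.    0.83 -2.31]
```

Request:
carry_out([
  [[0,0.2,0,0,0,0,5],[0,0.45,0,0,0,0,5],[0,0.7,0,0,0,0,5],[0,0.95,-0.02,0,0,0,5],[0,1.2,-0.02,0,0,0,5]],
])

```text
t: 36.15
tcp_pos: [0.5452, -0.3015, 0.0494]
tool_rot: [-0.011, 0.706, 0.007, 0.709]
force: [-0.7, -5.5, 4.2]
finger_gap: 0.155
```

Request:
carry_out([
  [[0,0.2,0,0,0,0,5],[0,0.4,0,0,0,0,5],[0,0.6,0,0,0,0,5],[0,0.8,-0.02,0,0,0,5],[0,1,-0.02,0,0,0,5]],
])

```text
t: 36.65
tcp_pos: [0.5444, -0.277, 0.0494]
tool_rot: [-0.012, 0.705, 0.006, 0.709]
force: [-1.6, -7.9, 4.7]
finger_gap: 0.154
```

```bash
cat >> h.py <<'E'
def stopval():
    u=np.array([-.0384,.9993,0]); p,_,st=tool()
    sy=(p-np.array([.541,-.2193,0]))@u; print("stop est",round(sy+.12,4),"F",np.array(st["force"]).round(1),"gap",st["finger_gap"])
E
python3 - <<'E'
from h import *
stopval(); w=snap("wrist","w20")
E
```

```text
stop est 0.0623 F [-1.6 -7.9  4.7] gap 0.1541929569629754
```

View pics/w20.png

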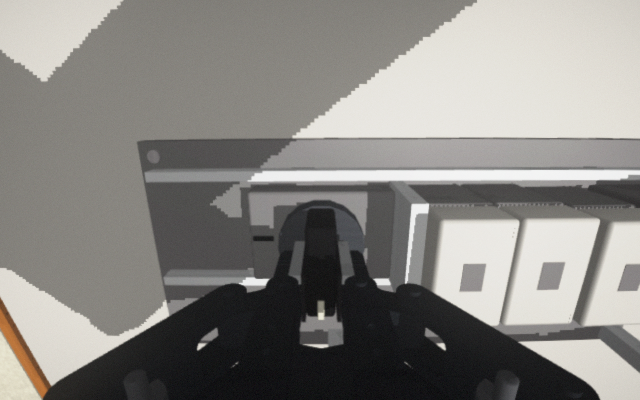

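Request:
carry_out([
  [[0,0.1,0,0,0,0,5],[0,0.2,0,0,0,0,5],[0,0.3,0,0,0,0,5],[0,0.4,0,0,0,0,5],[0,0.4,0,0,0,0,5]],
])

```text
t: 37.2
tcp_pos: [0.544, -0.267, 0.0494]
tool_rot: [-0.012, 0.705, 0.007, 0.709]
force: [-1.5, -6.8, 4.5]
finger_gap: 0.153
```

Request:
carry_out([
  [[0,0.05,0,0,0,0,5],[0,0.1,0,0,0,0,5],[0,0.15,0,0,0,0,5],[0,0.2,0,0,0,0,5],[0,0.2,0,0,0,0,5]],
])

```text
t: 37.7
tcp_pos: [0.5439, -0.2629, 0.0494]
tool_rot: [-0.012, 0.705, 0.006, 0.709]
force: [-2.5, -9.0, 4.7]
finger_gap: 0.156
```

Run:
```python
from h import *
stopval()
```

```text
stop est 0.0763 F [-2.5 -9.   4.7] gap 0.15553513812148742
```

Request:
carry_out([
  [[0,0.04,0,0,0,0,5],[0,0.08,0,0,0,0,5],[0,0.08,0,0,0,0,5],[0,0.08,0,0,0,0,5],[0,0.08,0,0,0,0,5]],
])

```text
t: 38.2
tcp_pos: [0.5439, -0.2628, 0.0494]
tool_rot: [-0.013, 0.705, 0.005, 0.709]
force: [-3.8, -12.8, 3.1]
finger_gap: 0.157
```

Run:
```python
from h import *
stopval(); w=snap("wrist","w21")
d=snap("side"); crop(d,280,120,350,200,8,"si3")
```

```text
stop est 0.0764 F [ -3.8 -12.8   3.1] gap 0.1567455020764097
```

View pics/w21.png

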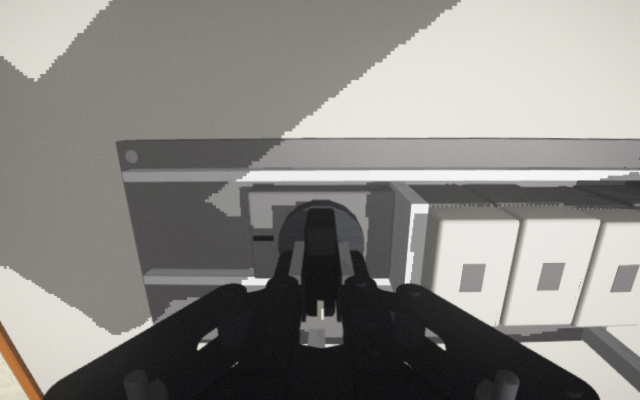

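View pics/si3.png

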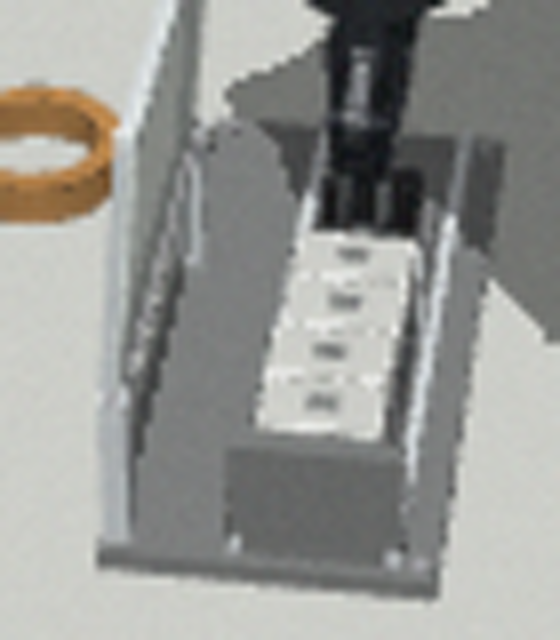

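Request:
carry_out([
  [[0,-0.08,0,1,0,0,5],[0,-0.08,0,2.4,0,0,5],[0,-0.08,0,3.8,0,0,5],[0,-0.08,0,5.2,0,0,5],[0,-0.08,0,6.6,0,0,5]],
])

```text
t: 38.8
tcp_pos: [0.5436, -0.2642, 0.0494]
tool_rot: [0.19, 0.678, -0.196, 0.683]
force: [-4.1, -12.5, 4.5]
finger_gap: 0.157
```

Run:
```python
from h import *
stopval(); plan([.5438,-.2628,.0494],down(np.radians(10)))
```

```text
stop est 0.075 F [ -4.1 -12.5   4.5] gap 0.15744211028952976
t 38.8 tcp [ 0.5436 -0.2642  0.0494] yaw 58.26 gap 0.157 F [ -4.1 -12.5   4.5]
shift [ 0.     0.052 -0.022] turn [9.651 0.128 0.027] q [-0.63  0.75  1.62 -0.01  0.77 -1.65]
```

Request:
carry_out([
  [[0,0,0,1.5,0,0,5],[0,0,0,3,0,0,5],[0,0,0,4.5,0,0,5],[0,0,0,6,0,0,5],[0,0,0,7.5,0,0,5]],
])

```text
t: 39.3
tcp_pos: [0.5425, -0.2651, 0.0495]
tool_rot: [0.399, 0.579, -0.404, 0.585]
force: [-7.3, -16.3, 5.4]
finger_gap: 0.15
```

Request:
carry_out([
  [[0,0,0,1,0,0,5],[0,0,0,1.8,0,0,5],[0,0,0,2.2,0,0,5],[0,0,0,2.2,0,0,5],[0,0,0,2.2,0,0,5]],
])

```text
t: 39.8
tcp_pos: [0.5421, -0.2652, 0.0494]
tool_rot: [0.452, 0.539, -0.457, 0.545]
force: [-7.9, -16.2, 5.4]
finger_gap: 0.151
```

Run:
```python
from h import *
stopval(); plan([.5438,-.2628,.0494],down(np.radians(10))); print(manip.sense()["ft_torque"])
w=snap("wrist","w22")
d=snap("side"); crop(d,280,120,350,200,8,"si4")
```

```text
stop est 0.0741 F [ -7.9 -16.2   5.4] gap 0.15104455575380085
t 39.8 tcp [ 0.5421 -0.2652  0.0494] yaw 10.05 gap 0.151 F [ -7.9 -16.2   5.4]
shift [ 0.     0.085 -0.082] turn [0.011 0.126 0.007] q [-0.64  0.75  1.62 -0.01  0.77 -0.8 ]
[-2.5207  1.4514 -0.052 ]
```

View pics/w22.png

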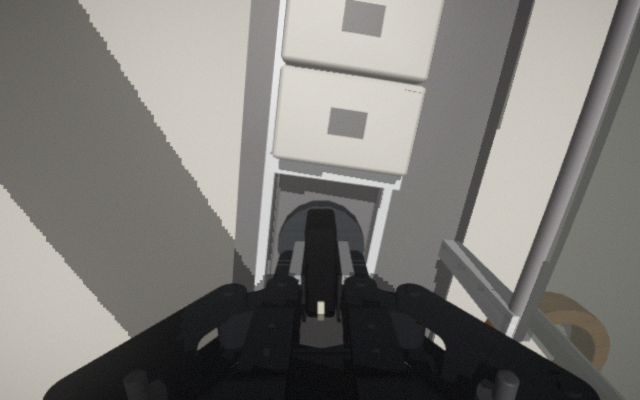

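View pics/si4.png

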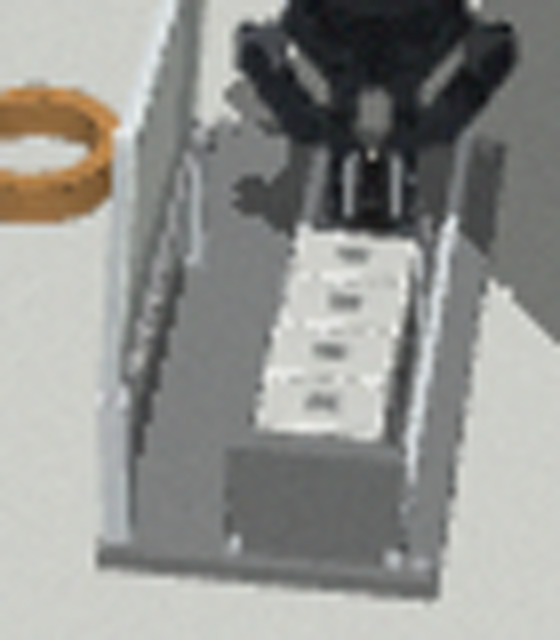

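Request:
carry_out([
  [[0,0,0.08,0,0,0,5],[0,-0.05,0.16,0,0,0,5],[0,-0.05,0.16,0,0,0,35],[0,-0.05,0.16,0,0,0,35],[0,-0.05,0.16,0,0,0,35]],
])

```text
t: 40.4
tcp_pos: [0.5415, -0.2619, 0.0473]
tool_rot: [0.455, 0.542, -0.455, 0.541]
force: [0.1, 0.2, -1.2]
finger_gap: 0.409
```

Request:
carry_out([
  [[-1,0,0,0,0,0,35],[-2.5,0,0,0,0,0,35],[-4,0,0,0,0,0,35],[-5.5,0,0,0,0,0,35],[-7,0,0,0,0,0,20]],
])

```text
t: 40.9
tcp_pos: [0.5414, -0.2616, 0.2235]
tool_rot: [0.455, 0.542, -0.455, 0.541]
force: [1.5, -0.0, -0.7]
finger_gap: 0.255
```

Request:
carry_out([
  [[-1,0,0,0,0,0,10],[-2,0,0,0,0,0,0],[-2,0,0,0,0,0,0],[-2,0,0,0,0,0,0],[-2,0,0,0,0,0,0]],
])

```text
t: 41.4
tcp_pos: [0.5409, -0.2616, 0.2708]
tool_rot: [0.455, 0.543, -0.455, 0.54]
force: [0.5, 0.3, -0.1]
finger_gap: -0.002
```

Run:
```python
from h import *
plan([.5438,-.2628,.0494],down(np.radians(10)))
w=snap("wrist","w23"); crop(w,270,20,440,250,2.6,"w23c")
```

```text
t 41.4 tcp [ 0.5409 -0.2616  0.2708] yaw 9.93 gap -0.002 F [ 0.5  0.3 -0.1]
shift [8.855 0.128 0.09 ] turn [-0.015 -0.03   0.027] q [-0.64  0.45  1.45  0.    1.24 -0.81]
```

View pics/w23.png

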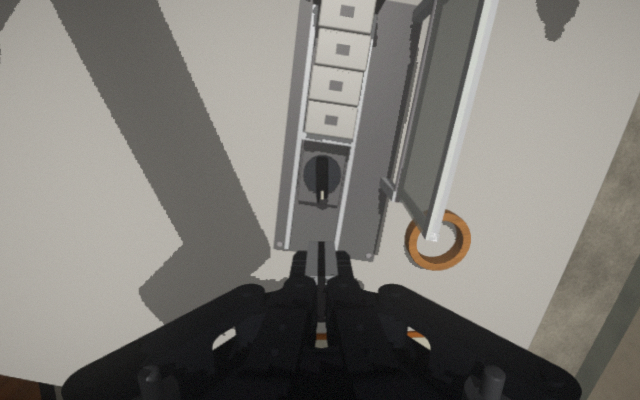

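View pics/w23c.png

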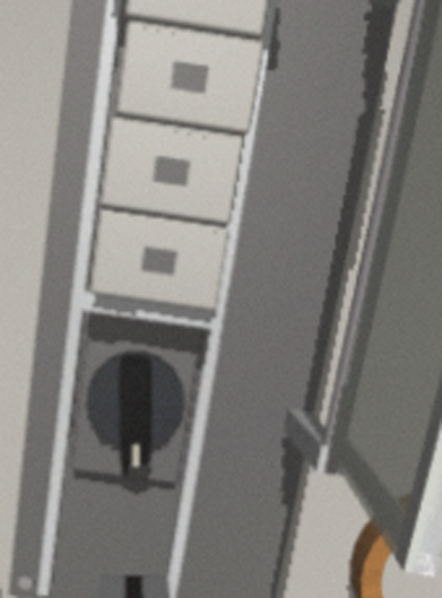

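Run:
```python
from h import *
w=snap("wrist"); f=lambda x,y:(270+x/2.6,20+y/2.6)
r=onplane(w,[f(135,355),f(136,477)],.072); v=r[1]-r[0]; print(r,np.linalg.norm(v),"collar",-np.arctan2(v[1],v[0])+.038)
g=cv2.cvtColor(w["image"],cv2.COLOR_RGB2GRAY)
m=((g<25)).astype(np.uint8)[150:215,300:345]; 
n,l,st,c=cv2.connectedComponentsWithStats(m); i=1+np.argmax(st[1:,4]); print(st[i])
ys,xs=np.where(l==i); P=onplane(w,np.c_[xs+300,ys+150],.072)[:,:2]; q=cv2.fitLine(P.astype(np.float32),cv2.DIST_L2,0,.01,.01).ravel(); print(q, -np.arctan2(-abs(q[1]),q[0]*np.sign(-q[1]))+.038)
e=onplane(w,[f(95,292),f(222,310)],.074); s=onplane(w,[f(92,293),f(215,314)],.06); print("case near top edge",e,"stop front top?",s)
F=np.array([.5353,-.0694]);u=np.array([-.0384,.9993])
print("row length",(F-e[:,:2])@u, "gap by stop",(F-s[:,:2])@u)
```

```text
[[ 0.5376 -0.2377  0.072 ]
 [ 0.5477 -0.2923  0.072 ]] 0.05555798335139426 collar 1.4262649566690282Traceback (most recent call last):
  File "<stdin>", line 6, in <module>
    return _wrapfunc(a, 'argmax', axis=axis, out=out, **kwds)
    return bound(*args, **kwds)
ValueError: attempt to get argmax of an empty sequence
```

```bash
cat >> h.py <<'E'
CO=np.array([.541,-.2193,0]);CX=np.array([.9993,.0384,0]);CY=np.array([-.0384,.9993,0])
def cw(x,y,z): return CO+CX*x+CY*y+np.array([0,0,z])
def tc():
    p,_,_=tool(); d=p-CO; return np.array([d@CX,d@CY,p[2]])
E
python3 - <<'E'
from h import *
print(cw(.125,.055,.3)); plan(cw(.125,.055,.3),down(np.radians(92.2)))
d=snap("side"); s=snap("scene")
print("tape",onplane(d,[(284.5,139)],.024),onplane(s,[(308,380)],.024))
E
```

```text
[ 0.6638 -0.1595  0.3   ]
t 41.5 tcp [ 0.541  -0.2618  0.2707] yaw 9.92 gap 0.001 F [-0.2 -0.3 -0.9]
shift [-1.178  5.542 -3.187] turn [-16.457  -0.046   0.001] q [-0.64  0.45  1.45  0.    1.24 -0.81]
tape [[ 0.7186 -0.3193  0.024 ]] [[ 0.7284 -0.34    0.024 ]]
```

Request:
carry_out([
  [[-0.6,0.3,-0.2,-1.6,0,0,0],[-1.2,1.2,-0.8,-3.2,0,0,0],[-1.3,2.4,-1.4,-4.8,0,0,0],[-1.3,3.6,-2.1,-6.4,0,0,0],[-1.3,4.8,-2.8,-8,0,0,0]],
])

```text
t: 42.1
tcp_pos: [0.6486, -0.1723, 0.3046]
tool_rot: [0.241, 0.665, -0.241, 0.665]
force: [-0.8, -0.4, 0.2]
finger_gap: 0.003
```

Run:
```python
from h import *
plan(cw(.125,.055,.3),down(np.radians(92.2)))
```

```text
t 42.1 tcp [ 0.6486 -0.1723  0.3046] yaw 50.2 gap 0.003 F [-0.8 -0.4  0.2]
shift [0.183 0.779 0.141] turn [-8.4   -0.008 -0.   ] q [-0.43  0.53  1.22 -0.    1.4  -1.3 ]
```

Request:
carry_out([
  [[0,0.4,0,-1.6,0,0,0],[0,0.5,0.1,-3.2,0,0,0],[0,0.5,0.1,-4.8,0,0,0],[0,0.5,0.1,-6.4,0,0,0],[0,0.5,0.1,-8,0,0,0]],
])

```text
t: 42.6
tcp_pos: [0.6577, -0.1648, 0.304]
tool_rot: [-0.001, 0.708, 0.002, 0.707]
force: [0.2, 0.5, 0.5]
finger_gap: -0.001
```

Run:
```python
from h import *
plan(cw(.125,.055,.195),down(np.radians(92.2)));print(tc())
w=snap("wrist","w24");d=snap("side","si5"); s=snap("scene","sc5")
```

```text
t 42.6 tcp [ 0.6577 -0.1648  0.304 ] yaw 90.25 gap -0.001 F [0.2 0.5 0.5]
shift [4.359 0.205 0.253] turn [-0.39  -0.018 -0.008] q [-0.41  0.54  1.2  -0.    1.4  -1.99]
[0.1187 0.05   0.304 ]
```

View pics/w24.png

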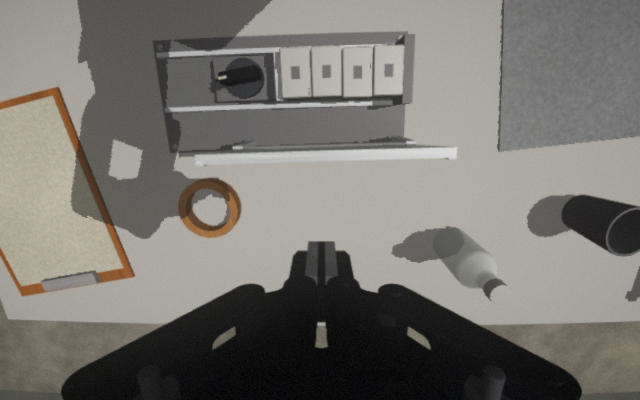

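View pics/si5.png

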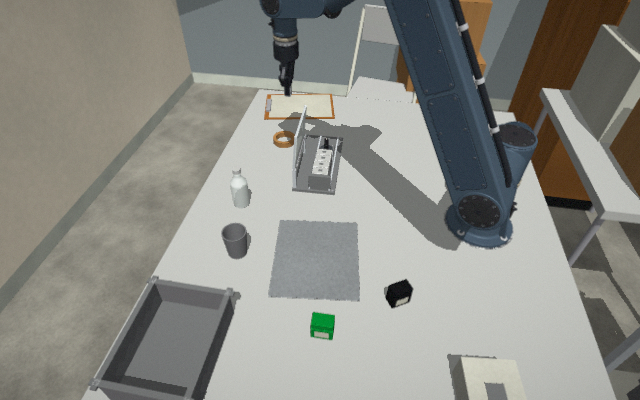

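View pics/sc5.png

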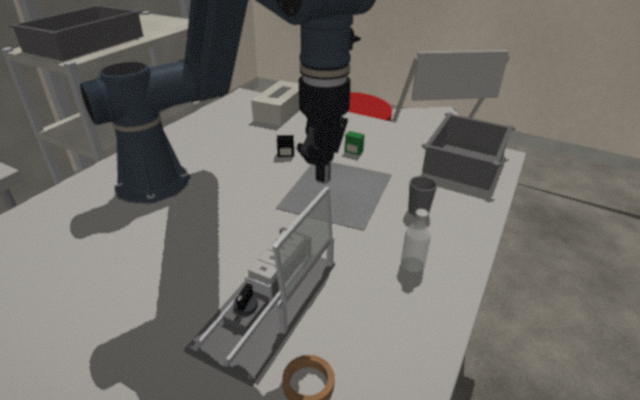

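Run:
```python
from h import *
w=snap("wrist"); 
for p in [(200,165),(455,158),(200,155),(455,148)]:
    q=onplane(w,[p],.213)[0]-CO; print(p,q@CX,q@CY)
```

```text
(200, 165) 0.08141498778823547 -0.04478701098296527
(455, 158) 0.08438271156016038 0.1552463420814067
(200, 155) 0.07361007140285815 -0.04357602437383269
(455, 148) 0.0765850789123427 0.15461998590351395
```

Request:
carry_out([
  [[0.5,0.1,0,-0.39,0,0,0],[1.6,0.2,0.1,-0.39,0,0,0],[2.8,0.2,0.1,-0.39,0,0,0],[3.9,0.2,0.1,-0.39,0,0,0],[4.3,0.2,0.1,-0.39,0,0,0]],
])

```text
t: 43.3
tcp_pos: [0.6583, -0.1592, 0.194]
tool_rot: [-0.01, 0.709, 0.012, 0.705]
force: [-0.7, -0.5, 0.3]
finger_gap: -0.0
```

Request:
carry_out([
  [[0,0,0,0,0,0,0],[0,0,0,0,0,0,0],[0,0,-0.3,0,0,0,0],[0,0,-0.6,0,0,0,0],[0,0,-0.9,0,0,0,0]],
])

```text
t: 43.8
tcp_pos: [0.6373, -0.1608, 0.1986]
tool_rot: [-0.012, 0.707, 0.011, 0.707]
force: [0.0, 0.6, -0.5]
finger_gap: -0.001
```

Run:
```python
from h import *
p=tc();print(p); _,_,st=tool(); print(st["force"],st["q"])
w=snap("wrist","w25")
for x,z in [(.0885,.1957),(.061,.1898),(.036,.1774),(.015,.159),(-.001,.136),(-.011,.110),(-.017,.088)]:
    print("dx",round((p[2]-z)/.025,2),"dz",round((x-p[0])/.025,2))
```

```text
[0.0985 0.0547 0.1986]
[ 0.0102  0.5553 -0.5257] [-0.4168  0.6059  1.3794 -0.0001  1.1549 -2.0198]
dx 0.12 dz -0.4
dx 0.35 dz -1.5
dx 0.85 dz -2.5
dx 1.59 dz -3.34
dx 2.51 dz -3.98
dx 3.55 dz -4.38
dx 4.43 dz -4.62
```

View pics/w25.png

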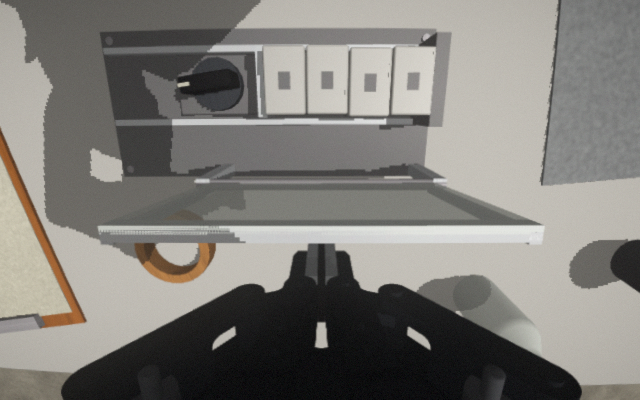

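Request:
carry_out([
  [[0.1,0,-0.5,0,0,0,0],[0.2,0,-1,0,0,0,0],[0.35,0,-1.5,0,0,0,0],[0.58,0,-2,0,0,0,0],[0.85,0,-2.5,0,0,0,0]],
])

```text
t: 44.35
tcp_pos: [0.5757, -0.1632, 0.1774]
tool_rot: [-0.012, 0.706, 0.011, 0.708]
force: [1.0, -0.2, -0.6]
finger_gap: -0.0
```

Run:
```python
from h import *
p=tc();print(p); _,_,st=tool(); print(st["force"])
w=snap("wrist","w26");s=snap("scene","sc6")
for x,z in [(.015,.159),(-.001,.136),(-.011,.110),(-.017,.088)]:
    print("dx",round((p[2]-z)/.025,2),"dz",round((x-p[0])/.025,2))
```

```text
[0.0368 0.0547 0.1774]
[ 1.0023 -0.2218 -0.5869]
dx 0.74 dz -0.87
dx 1.66 dz -1.51
dx 2.7 dz -1.91
dx 3.58 dz -2.15
```

View pics/sc6.png

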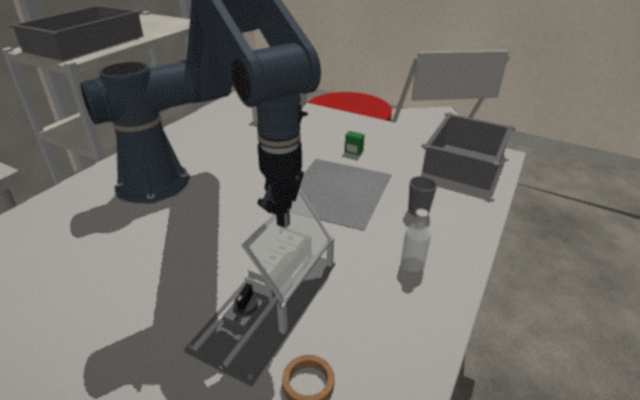

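Request:
carry_out([
  [[0.37,0,-0.45,0,0,0,0],[0.74,0,-0.87,0,0,0,0],[1.2,0,-1.2,0,0,0,0],[1.66,0,-1.51,0,0,0,0],[2.2,0,-1.72,0,0,0,0]],
])

```text
t: 44.95
tcp_pos: [0.5331, -0.1646, 0.1219]
tool_rot: [-0.012, 0.706, 0.011, 0.708]
force: [-0.1, -0.2, 0.6]
finger_gap: 0.0
```

Request:
carry_out([
  [[0.4,0,-0.3,0,0,0,0],[0.7,0,-0.5,0,0,0,0],[0.9,0,-0.7,0,0,0,0],[1,0,-0.8,0,0,0,0],[1,0,-0.8,0,0,0,0]],
])

```text
t: 45.45
tcp_pos: [0.5122, -0.1648, 0.0962]
tool_rot: [-0.011, 0.707, 0.011, 0.707]
force: [0.4, 0.4, -0.6]
finger_gap: 0.0
```

Run:
```python
from h import *
p=tc();print(p); _,_,st=tool(); print(st["force"])
s=snap("scene"); crop(s,180,170,350,390,2.7,"sc7")
```

```text
[-0.0266  0.0556  0.0962]
[ 0.3862  0.3584 -0.5934]
```

View pics/sc7.png

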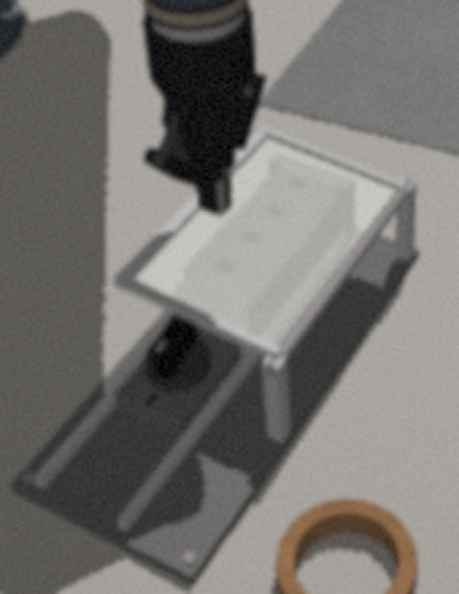

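Request:
carry_out([
  [[0.05,0,-0.1,0,0,0,0],[0.15,0,-0.3,0,0,0,0],[0.25,0,-0.4,0,0,0,0],[0.35,0,-0.4,0,0,0,0],[0.35,0,-0.4,0,0,0,0]],
])

```text
t: 46.0
tcp_pos: [0.5107, -0.1657, 0.0892]
tool_rot: [-0.011, 0.701, 0.009, 0.713]
force: [15.7, 8.9, -2.9]
finger_gap: 0.002
```

Run:
```python
from h import *
p=tc();print(p); _,_,st=tool(); print(st["force"])
```

```text
[-0.0282  0.0547  0.0892]
[15.7417  8.8951 -2.8557]
```

Request:
carry_out([
  [[-0.05,0,0.3,0,0,0,0],[-0.05,0,0.5,0,0,0,0],[0,0,0.5,0,0,0,0],[0.1,0,0.5,0,0,0,0],[0.1,0,0.5,0,0,0,0]],
])

```text
t: 46.5
tcp_pos: [0.5148, -0.1648, 0.086]
tool_rot: [-0.011, 0.707, 0.011, 0.707]
force: [-0.2, 1.1, 9.8]
finger_gap: -0.0
```

Run:
```python
from h import *
p=tc();print(p); _,_,st=tool(); print(st["force"])
s=snap("scene"); crop(s,210,200,350,340,4,"sc8")
d=snap("side"); crop(d,280,110,360,200,7,"si8")
```

```text
[-0.0241  0.0554  0.086 ]
[-0.2069  1.1033  9.7981]
```

View pics/sc8.png

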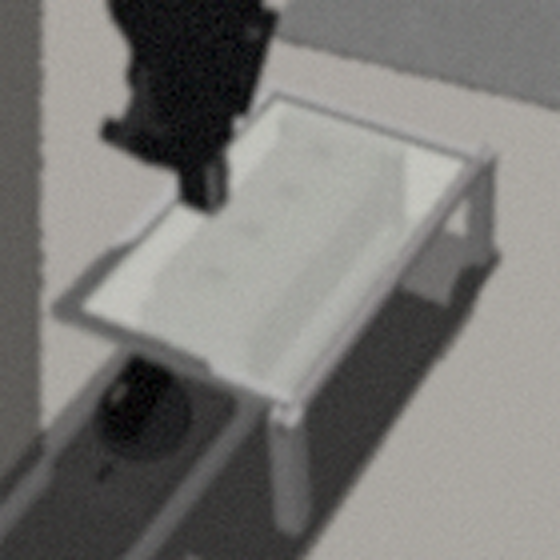

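View pics/si8.png

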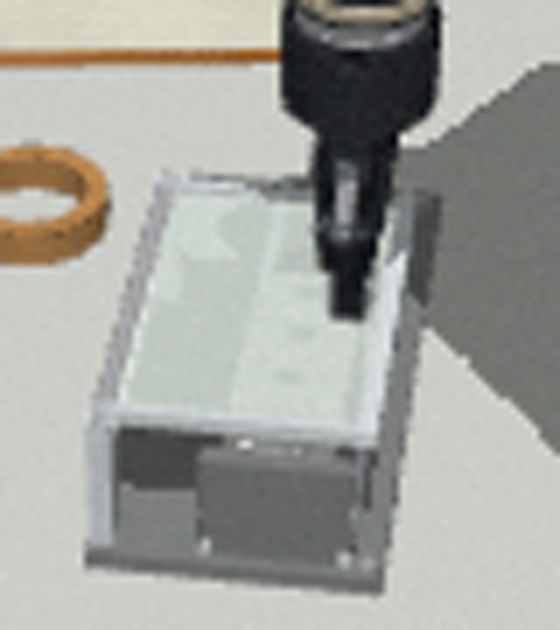

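Request:
carry_out([
  [[0.05,0,0,0,0,0,0],[0.1,0,0,0,0,0,0],[0.15,0,0,0,0,0,0],[0.15,0,0,0,0,0,0],[0.15,0,0,0,0,0,0]],
])

```text
t: 47.1
tcp_pos: [0.5148, -0.1649, 0.0856]
tool_rot: [-0.012, 0.706, 0.011, 0.708]
force: [-5.7, 3.6, 31.8]
finger_gap: 0.007
```

Request:
carry_out([
  [[-0.5,0,0,0,0,0,0],[-1.5,0,0,0,0,0,0],[-3,0,0,0,0,0,0],[-4.8,0,0,0,0,0,0],[-6.6,0,0,0,0,0,0]],
])

```text
t: 47.6
tcp_pos: [0.5134, -0.1644, 0.247]
tool_rot: [-0.011, 0.708, 0.012, 0.706]
force: [0.7, -0.9, -0.3]
finger_gap: -0.003
```

Request:
carry_out([
  [[-1.5,0,0,0,0,0,0],[-2,0,0,0,0,0,0],[-2,0,0,0,0,0,0],[-2,0,0,0,0,0,0],[-2,0,0,0,0,0,0]],
])

```text
t: 48.1
tcp_pos: [0.5136, -0.1642, 0.2943]
tool_rot: [-0.011, 0.708, 0.012, 0.706]
force: [1.0, -0.8, 0.1]
finger_gap: -0.001
```

Run:
```python
from h import *
p=tc();print(p); _,_,st=tool(); print(st["force"])
s=snap("scene"); crop(s,180,190,350,390,3,"sc9")
d=snap("side"); crop(d,280,110,360,200,7,"si9"); w=snap("wrist","w27")
```

```text
[-0.0253  0.0561  0.2943]
[ 0.9964 -0.774   0.095 ]
```

View pics/sc9.png

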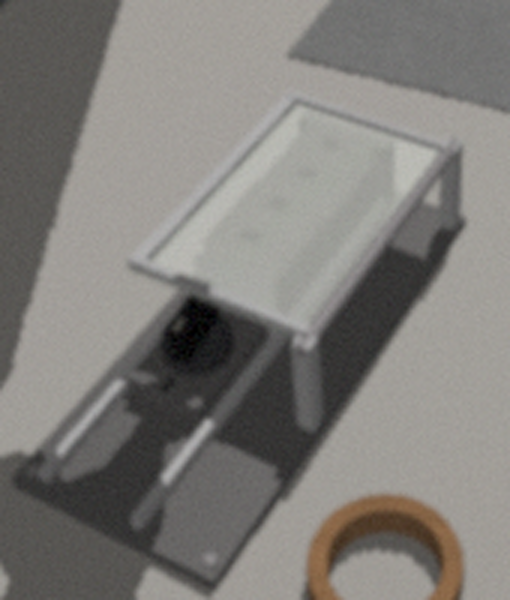

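View pics/w27.png

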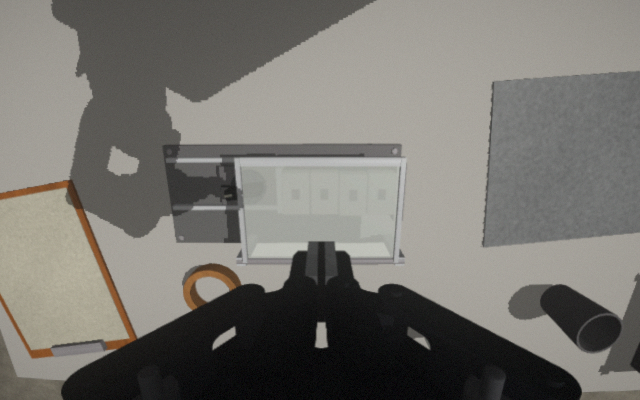

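View pics/si9.png

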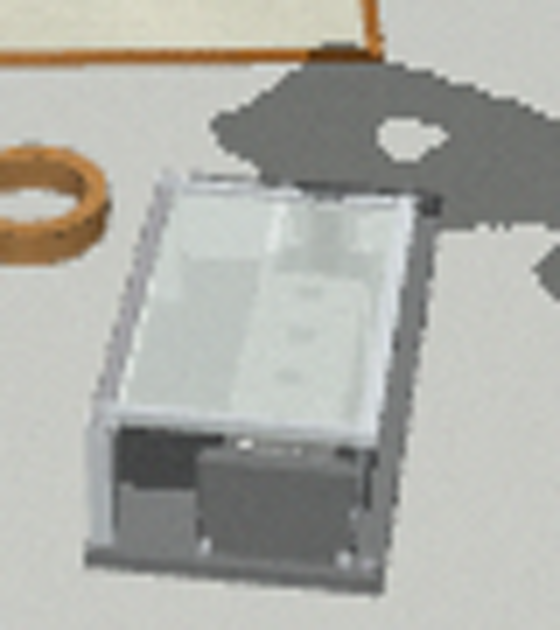

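Run:
```python
from h import *
w=snap("wrist"); crop(w,220,140,410,270,4.2,"w28")
P=onplane(w,[(295,194),(324,194),(353,194),(381.5,194)],.074)-CO; print(P@CX,P@CY)
# edge bar ends height via two views
s=snap("scene");d=snap("side")
a=tri(s,(180+135/3,190+262/3),d,(280+415/7,110+198/7)); b=tri(s,(180+295/3,190+97/3),d,(280+375/7,110+440/7)); print(a,b)
```

```text
[0.0002 0.0004 0.0006 0.0008] [0.0225 0.0588 0.0951 0.1308]
(array([ 0.497 , -0.2653,  0.089 ]), np.float64(0.007419476610538912)) (array([ 0.4905, -0.0666,  0.0847]), np.float64(0.00636448015851171))
```

View pics/w28.png

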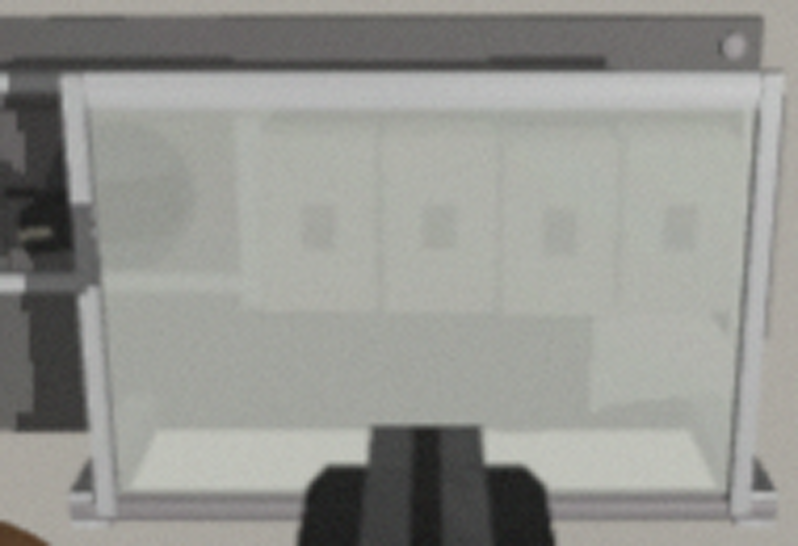

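```bash
python3 -c "
from station import manip
print(manip.sign_off())"
```

```text
the job is handed in; nothing more can be done
None
```

The job is done and handed in at about 48 s of the 210 s allowed; the hand-in gives no verdict.

I turned the collar back, slid the stop to about 0.01 m, and stood all four cases in the carrier. I then pushed the row snug, turned the collar to its mark and swung the cover shut.

Last checks:
- **Cases:** Seen through the shut cover, they lie at carrier y 22.5, 59, 95 and 131 mm. The ideal places are 24, 60, 96 and 132, so each is within 1.5 mm. Their x is within 1 mm of the channel middle.
- **Stop:** It sat at about 0.076 m when it stopped moving under 13 N of push, which matches a snug row of four. Its position was not re-measured after that; the last pictures showed no gap at the stop.
- **Collar:** After locking, the rib measured about 1.43 rad. The rib length in that picture came out 10 mm too long, so the angle is good to perhaps 0.1 rad.
- **Cover:** It stopped firmly with the panel top at 86 mm, which is its shut height, and did not move further under 32 N. That press was harder than needed, but below the 40 N limit.
- **Edge bar:** The two fixed cameras gave 85 to 89 mm for its height, but disagreed by 6 to 7 mm.
- **Surroundings:** I did not touch the bottle, tape roll or cup, and in the last pictures showing them they looked unmoved. The arm was clear of everything at hand-in.

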